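# Pack the jam gift tray

## Task

Pack the gift tray: stand each of the three square jam jars upright in the card insert whose cut-out fits its size, set down gently because they are glass, and lay the wooden spreader flat and centred across the tray's two notched rests. The round jars are for another order: leave them standing where they are.

Things in the scene. Friction and masses are not known exactly. Their poses are not given: they have to be found in the camera images.
- square_large_center (a point): centre, half-way up, of the large SQUARE jam jar (glass, dark amber jam, paper label, round gold lid), upright on the counter at any yaw: 60 x 60 mm, 90 mm tall. x and y axes normal to its flat sides, z up. The square body reaches 76 mm up; the round lid above it is 50 mm wide. About 420 g.
- square_medium_center (a point): centre, half-way up, of the medium SQUARE jam jar (glass, dark amber jam, paper label, round gold lid), upright on the counter at any yaw: 50 x 50 mm, 75 mm tall. x and y axes normal to its flat sides, z up. The square body reaches 61 mm up; the round lid above it is 42 mm wide. About 250 g.
- square_small_center (a point): centre, half-way up, of the small SQUARE jam jar (glass, dark amber jam, paper label, round gold lid), upright on the counter at any yaw: 40 x 40 mm, 58 mm tall. x and y axes normal to its flat sides, z up. The square body reaches 44 mm up; the round lid above it is 34 mm wide. About 130 g.
- seat_large: pale card insert with the large square cut-out, for the large square jar: fixed block 86 x 86 mm, 18 mm high, cut-out 70 x 70 mm, 14 mm deep (its floor 4 mm over this origin). Origin: centre of its underside, 6 mm over the counter. x along the row of three inserts (90 mm apart, any order), y across it towards the spreader rests.
- seat_medium: pale card insert with the medium square cut-out, for the medium square jar: fixed block 86 x 86 mm, 18 mm high, cut-out 60 x 60 mm, 14 mm deep (its floor 4 mm over this origin). Origin: centre of its underside, 6 mm over the counter. x along the row of three inserts (90 mm apart, any order), y across it towards the spreader rests.
- seat_small: pale card insert with the small square cut-out, for the small square jar: fixed block 86 x 86 mm, 18 mm high, cut-out 50 x 50 mm, 14 mm deep (its floor 4 mm over this origin). Origin: centre of its underside, 6 mm over the counter. x along the row of three inserts (90 mm apart, any order), y across it towards the spreader rests.
- spreader_center (a point): centre of the wooden jam spreader, lying flat on the counter, 154 mm long, 25 g; this point is 5 mm over its underside, on the handle. x along it towards the blade. Handle 16 mm wide and 10 mm thick, from 78 mm behind this point to 14 mm ahead of it; blade 24 mm wide and 5 mm thick ahead of that.
- rest_mid (a point): the spreader's place on the fixed brown wooden tray (288 x 156 mm, rim 22 mm high): midway between two notched rests, at notch-floor height (22 mm over the counter), where the spreader's underside lies. x along its lie, either way round; the inserts' row is 70 mm towards -y. Rests 18 mm thick, centred at x +-50 mm, open between; notches 36 mm wide, cheeks 10 mm high.
- round_large_center (a point): centre of the large ROUND jam jar, a look-alike that stays: 60 mm diameter, 90 mm tall, same label, gold lid and contents as the square ones; this point is half-way up.
- round_medium_center (a point): centre of the medium ROUND jam jar, a look-alike that stays: 50 mm diameter, 75 mm tall, same label, gold lid and contents as the square ones; this point is half-way up.

How it is judged:
By the outcome, as a careful person would: the job done as asked, in the order asked, and still so for the second after the job is handed in, with the robot touching nothing.
It also fails if it takes over 102 s, if anything falls off the work surface, if the arm or the gripper's body presses on something with over 40 N, if the wrist force passes 120 N, or if a joint passes its speed limit or range.

## Robot

A 7-joint arm with a two-finger parallel gripper is mounted at the origin on the work surface. World frame = base frame: x ahead of the robot, y to its left, z up, the work surface at z = 0. Lengths are in m, angles in degrees, forces in N, time in s.
With the tool pointing down it reaches from about 0.425 to 1.025 m from the base axis. Payload 9.4 kg.
Tool frame: the origin (TCP) lies at the very end of the fingers, on their centre line; the grasp point (between the pads) lies 19 mm behind it; x points along the fingers, y is the direction in which the jaws open and shut, and the axes are right-handed (so a half turn about x gives the same grasp; the last joint's range is limited). The gripper opens to 93 mm and grips with 3 to 60 N. Pads are 15 mm wide; open, the fingers measure 128 mm over their backs; the gripper's body (75 mm by 188 mm) begins 65 mm behind the grasp point.
Start: joints at [63.329, 34.337, -0.143, 91.639, 0.103, 54.024, -4.572], TCP at [0.275, -0.671, 0.219] pointing down, gripper open.
Joint ranges: [-147.43, 147.43], [-19.82, 112.94], [-74.19, 73.91], [6.32, 146.72], [-59.91, 239.91], [6.04, 106.73], [-150.56, 150.56]. Speed limits (degrees/s): [127.2, 127.2, 172.46, 172.46, 180, 180, 180].

## Interface

Orientations are given as [roll, pitch, yaw] about the fixed x, y, z axes, in that order (R = Rz(yaw) Ry(pitch) Rx(roll)).
In Python, from cell import status, vision, ticket gives the robot as it stands. The module is installed in compiled form; this text tells all that it offers.
- The arm moves only by the tool step_arm, never from a script. Its argument "motion" is a list of rows, each a list of 7 numbers: the turn, a rotation vector about the tool's x, y, z in rad, then the shift along the tool's x, y, z in mm, then the opening in per cent of the stroke, from 0 (shut) to 100 (fully open). A call has 1 to 20 rows; each row shifts and turns the pose as measured when the row begins, along the tool's axes as they then stand; what a row does not reach is not made up. A row lasts 1/8 s, in which the tool goes at most 62.5 mm and 10.7 degrees, less where a joint would pass 70% of its speed; a pose out of reach is approached as far as the arm can. A call with a gripper value outside its range is refused whole. The fingers move at their own pace and stop on an object; "squeeze" is the grip in N (left out, the last holds). Time passes only in rows, so rows that do not move let the fingers close. It gives the time, the measured TCP pose, the force and the opening at its end, in the units of the state.
- status.observe(): the state, without advancing time (a new reading comes with each control period).
- vision.get_image(name): name is "side" or "top"; returns a dict with "pixels" (420x560x3 uint8, red, green, blue), "vfov" (degrees; the focal length in pixels is half the picture's height over the tangent of half this angle, whatever the lens; pixels are square), "cx", "cy" (the principal point, pixels), "extrinsics" (4x4, takes a point from camera to world coordinates). Camera axes: x right, y up, looking along -z (the intrinsics and any distortion apply to the point x, -y, -z); pixel columns grow to the right and rows downward; lengths in m; the calibration is good to about 2 mm. A picture is of the moment at which its call begins. There is no depth.
- ticket.close_job(): hands the job in, once; it reports no verdict.
The state is a dict: "time_s": time; "joints": joint angles; "qvel": joint speeds; "joint_torque": joint torques, N m; "tool_pos": TCP position; "eef_rot": TCP orientation; "force": force on the tool from outside, world axes, zero at the start; "wrist_torque": the same for the moment, N m; "gripper_width": opening from 0.0 (shut) to 1.0 (fully open).
Only numpy, scipy, OpenCV 4.12 (cv2) and the standard library are available. Lean on these libraries where they do the work, as an engineer would, in place of code of your own. Each camera call takes 0.05 s, during which the arm holds its last target.

## Working session

There is one attempt and no reset: what is moved stays moved. The work goes in short steps, Python scripts to look and compute and a tool call to move; the robot and the scene stay as the last step left them, time stands still between calls to the robot, and variables do not carry over. Pictures are saved under pics/ and viewed, and the job is handed in when it is done.

Besides the shell and the picture viewer there is one more tool, called after "Emit:" as name(argument=value, ...), one argument or row to a line, values as JSON. step_arm: Moves the arm, as the interface text tells. Its arguments: {"type":"object","properties":{"motion":{"type":"array","items":{"type":"array","items":{"type":"number"}}},"squeeze":{"type":"number"}},"required":["motion"]}

```bash
mkdir -p pics; python3 - <<'E'
from cell import status, vision
import cv2,numpy as np
print(status.observe())
for n in("side","top"):
    d=vision.get_image(n)
    cv2.imwrite(f"pics/{n}0.png",d["pixels"][:,:,::-1])
    print(n,{k:v for k,v in d.items() if k!="pixels"})
E
ls
```

```text
{'time_s': 0.0, 'joints': array([63.3307701 , 34.38364417, -0.14574139, 91.6799932 ,  0.10190919,
       54.02390623, -4.57465383]), 'qvel': array([ 0.00677546, -0.03267783,  0.03249907, -0.08291483,  0.02318853,
        0.0333898 ,  0.01966864]), 'joint_torque': array([ 4.86318240e-04, -7.65050411e+01,  1.49821088e+00, -2.52347088e+01,
       -5.23710216e-02,  1.70762086e-02,  1.59757860e-04]), 'tool_pos': array([ 0.27461531, -0.67045692,  0.21777681]), 'eef_rot': array([-85.37610985,  89.9125858 , 116.89873504]), 'force': array([-0.05137577,  0.26807989,  0.15806183]), 'wrist_torque': array([0.01804434, 0.00742109, 0.02465442]), 'gripper_width': 0.9967104019010572}
side {'vfov': 53.98016597331732, 'cx': 274.3833939083222, 'cy': 208.64227682504253, 'extrinsics': array([[-0.86987545,  0.34062217, -0.3567818 ,  0.26293966],
       [-0.493108  , -0.58186469,  0.64674414,  0.48033594],
       [ 0.01269666,  0.7385188 ,  0.67411332,  0.58825532],
       [ 0.        ,  0.        ,  0.        ,  1.        ]])}
top {'vfov': 51.10461229255258, 'cx': 286.94337903226597, 'cy': 214.83172090461704, 'extrinsics': array([[-0.00945099,  0.99236859, -0.12294412,  0.42846042],
       [-0.99983873, -0.01125583, -0.01399392, -0.0122335 ],
       [-0.01527096,  0.12279203,  0.99231493,  1.03768169],
       [ 0.        ,  0.        ,  0.        ,  1.        ]])}
pics
```

View pics/top0.png

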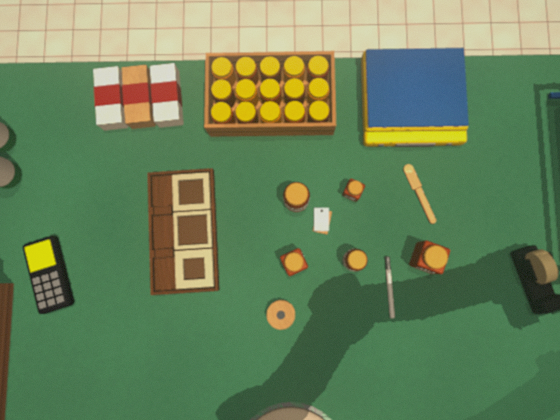

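View pics/side0.png

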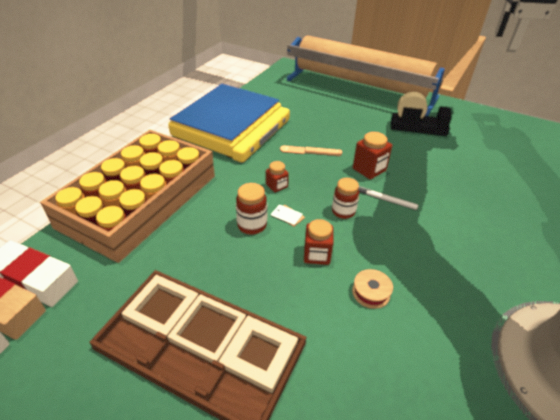

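```bash
python3 - <<'E'
import cv2
a=cv2.imread("pics/top0.png")
cv2.imwrite("pics/t_a.png",cv2.resize(a[155:300,140:225],None,fx=4,fy=4,interpolation=cv2.INTER_CUBIC))
cv2.imwrite("pics/t_b.png",cv2.resize(a[150:330,265:465],None,fx=3.3,fy=3.3,interpolation=cv2.INTER_CUBIC))
b=cv2.imread("pics/side0.png")
cv2.imwrite("pics/s_a.png",cv2.resize(b[265:420,85:315],None,fx=3.4,fy=3.4,interpolation=cv2.INTER_CUBIC))
cv2.imwrite("pics/s_b.png",cv2.resize(b[120:310,220:430],None,fx=3.1,fy=3.1,interpolation=cv2.INTER_CUBIC))
E
```

```text
(no output)
```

View pics/t_a.png

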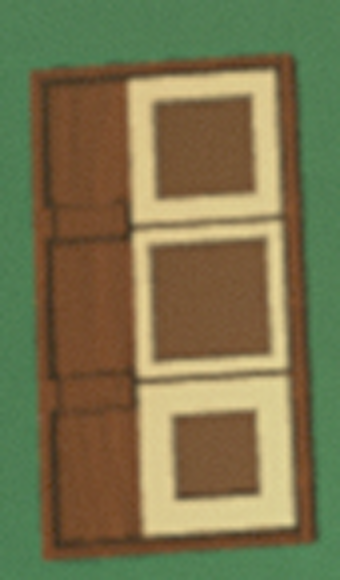

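View pics/t_b.png

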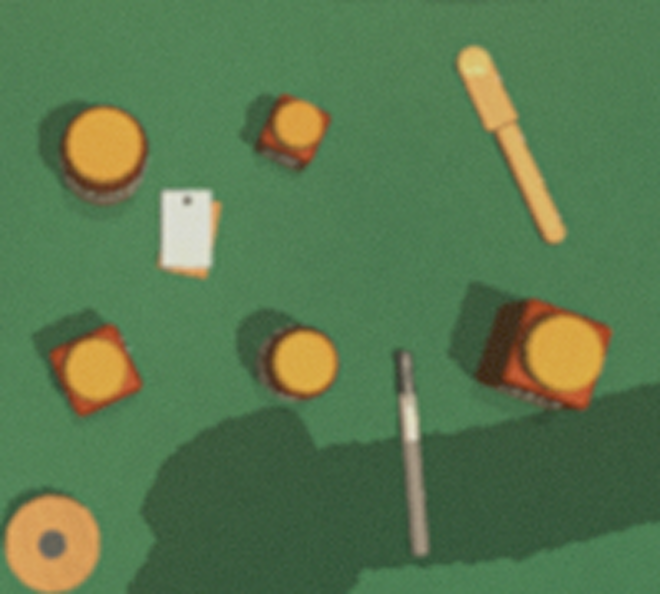

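View pics/s_a.png

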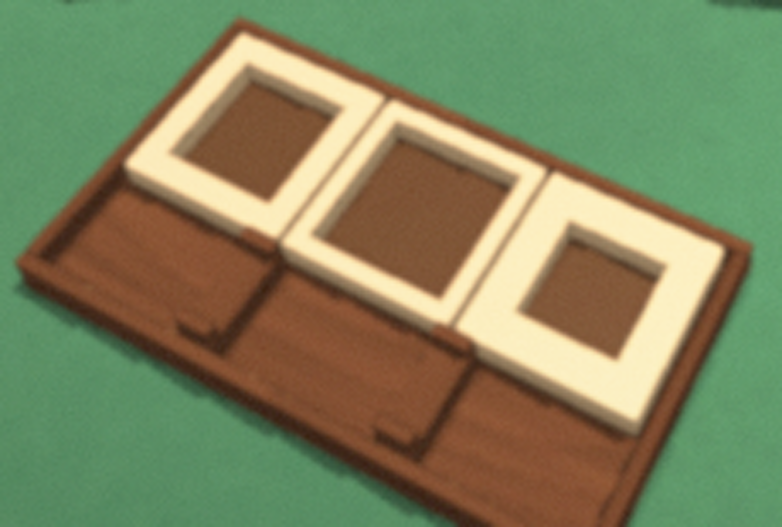

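View pics/s_b.png

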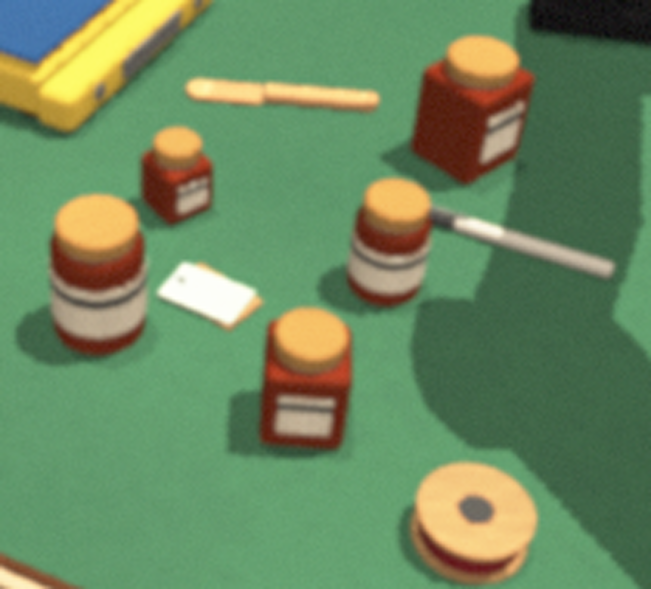

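```bash
cat > h.py <<'E'
import numpy as np,cv2
from cell import vision
def load(n,f=None):
    d=vision.get_image(n)
    if f: cv2.imwrite(f,d["pixels"][:,:,::-1])
    return d
def cam(d):
    H=d["pixels"].shape[0]; f=H/2/np.tan(np.radians(d["vfov"]/2)); return f,d["cx"],d["cy"],d["extrinsics"]
def ray(d,uv,k1=0.):
    f,cx,cy,E=cam(d); uv=np.atleast_2d(uv).astype(float)
    x=(uv[:,0]-cx)/f; y=(uv[:,1]-cy)/f
    xu,yu=x.copy(),y.copy()
    for _ in range(20):
        r=xu*xu+yu*yu; xu=x/(1+k1*r); yu=y/(1+k1*r)
    v=np.stack([xu,-yu,-np.ones_like(xu)],1)@E[:3,:3].T
    return E[:3,3],v
def plane(d,uv,z,k1=0.):
    o,v=ray(d,uv,k1); return o+v*((z-o[2])/v[:,2])[:,None]
def two(da,a,db,b,k1=0.,k2=0.):
    o1,v1=ray(da,a,k1);o2,v2=ray(db,b,k2)
    v1=v1[0]/np.linalg.norm(v1);v2=v2[0]/np.linalg.norm(v2)
    A=np.stack([v1,-v2],1);s=np.linalg.lstsq(A,o2-o1,rcond=None)[0]
    p=o1+s[0]*v1;q=o2+s[1]*v2
    return (p+q)/2,np.linalg.norm(p-q)
E
python3 - <<'E'
from h import *
for n in("top","side"):
    d=load(n); im=d["pixels"]; hsv=cv2.cvtColor(im,cv2.COLOR_RGB2HSV)
    print(n)
    for name,pt in dict(card=(176,191) if n=="top" else (125,322),lid=(433,257) if n=="top" else (375,138),lid2=(296,195) if n=="top" else (250,193),sp=(425,205) if n=="top" else (320,152),red=(433,243)if n=="top" else (365,160)).items():
        print(name,hsv[pt[1],pt[0]],im[pt[1],pt[0]])
    # gold lids
    m=cv2.inRange(hsv,(8,100,150),(26,255,255))
    m=cv2.morphologyEx(m,cv2.MORPH_OPEN,np.ones((3,3)))
    cs,_=cv2.findContours(m,cv2.RETR_EXTERNAL,cv2.CHAIN_APPROX_NONE)
    for c in cs:
        if cv2.contourArea(c)>60: 
            e=cv2.fitEllipse(c); print("gold",cv2.contourArea(c),np.round(e[0],1),np.round(e[1],1))
    m=cv2.inRange(hsv,(15,20,170),(35,110,255))
    cs,_=cv2.findContours(m,cv2.RETR_EXTERNAL,cv2.CHAIN_APPROX_NONE)
    for c in cs:
        if cv2.contourArea(c)>300:
            print("card",cv2.contourArea(c),cv2.minAreaRect(c))
E
```

```text
top
card [ 22  90 220] [220 199 142]
lid [ 20 176 217] [217 168  67]
lid2 [ 19 175 218] [218 162  68]
sp [ 20 133 217] [217 179 104]
red [ 12 169 130] [130  77  44]
gold 622.5 [280.5 314.5] [27.7 28.7]
gold 163.5 [549.4 265.9] [10.8 21. ]
gold 254.5 [357.1 259.5] [17.9 18.3]
gold 337.5 [294.8 262.1] [20.4 22.7]
gold 450.0 [436.6 257.5] [22.8 26.5]
gold 372.5 [296.3 193.4] [21.5 22.1]
gold 170.0 [355.5 187.9] [14.1 16.2]
gold 448.0 [416.2 185.6] [ 9.  80.9]
gold 340.5 [412.  128.6] [  3.7 309.3]
gold 457.5 [136.6 112.3] [21.3 29.4]
gold 416.5 [134.2  74.6] [19.8 29.7]
gold 9564.5 [269.8  89.2] [ 84.8 159.3]
card 1337.0 ((193.3015594482422, 268.3249206542969), (37.489349365234375, 38.23789596557617), 86.42366790771484)
card 1298.0 ((191.92356872558594, 229.242431640625), (37.13882827758789, 37.35601043701172), 87.51044464111328)
card 1258.0 ((190.4923095703125, 191.3615264892578), (36.16645050048828, 36.8875617980957), 86.8201675415039)
card 404.5 ((108.40853881835938, 114.17682647705078), (18.773361206054688, 25.067960739135742), 83.6598129272461)
card 438.0 ((165.50608825683594, 111.
[... 488 characters left out ...]
  166.1] [10.3 14.7]
gold 263.0 [308.4 150.1] [ 6.  73.4]
gold 236.5 [375.5 138.5] [13.2 23.1]
gold 8514.5 [150.1 172.9] [ 69.9 195.3]
gold 107.0 [252.6 126.6] [ 5.7 30.1]
gold 689.0 [458.8  69.6] [13.6 77.3]
gold 1845.5 [377.4  56.5] [ 14.9 209.3]
card 760.0 ((535.7044677734375, 312.15283203125), (23.180824279785156, 48.25782775878906), 58.570438385009766)
card 8740.0 ((209.60000610351562, 325.8000183105469), (169.04672241210938, 58.13776397705078), 26.56505012512207)
card 715.5 ((50.32107925415039, 279.97283935546875), (37.58802032470703, 47.87527084350586), 47.29060745239258)
card 11778.0 ((116.56800842285156, 129.8341064453125), (73.87641143798828, 324.6889343261719), 54.528202056884766)
```

```bash
python3 - <<'E'
from h import *
t=load("top");s=load("side")
P=dict(SL=((436.6,257.5),(375.5,138.5),.09),SM=((294.8,262.1),(320.2,228),.075),SS=((355.5,187.9),(277,166.1),.058),RL=((296.3,193.4),(250.9,192),.09),RM=((357.1,259.5),(348,184.8),.075))
for k in(0,):
  for n,(a,b,z) in P.items():
    p,e=two(t,a,s,b); print(n,p.round(4),"gap",e.round(4),"top plane",plane(t,a,z)[0,:2].round(4),"side plane",plane(s,b,z)[0,:2].round(4))
c=plane(t,[(193.3,268.3),(191.9,229.2),(190.5,191.4)],.024);print(c.round(4),np.linalg.norm(np.diff(c,axis=0),axis=1))
# counter back edge straightness in top
hsv=cv2.cvtColor(t["pixels"],cv2.COLOR_RGB2HSV)
g=cv2.inRange(hsv,(60,60,20),(90,255,255))
cols=[c for c in list(range(5,90,12))+list(range(190,200,5))+list(range(340,360,5))+list(range(475,560,12))]
print([(c,int(np.argmax(g[30:80,c]>0))+30) for c in cols])
E
```

```text
SL [ 0.4497 -0.3199  0.0845] gap 0.0016 top plane [ 0.4504 -0.3179] side plane [ 0.4469 -0.3115]
SM [ 0.4431 -0.0151  0.0682] gap 0.0015 top plane [ 0.4438 -0.0148] side plane [ 0.4401 -0.0089]
SS [ 0.6096 -0.1549  0.0531] gap 0.0015 top plane [ 0.6094 -0.1539] side plane [ 0.6057 -0.1493]
RL [ 0.5924 -0.0205  0.0848] gap 0.0031 top plane [ 0.5929 -0.0198] side plane [ 0.5874 -0.0157]
RM [ 0.4466 -0.1515  0.0705] gap 0.0034 top plane [ 0.4481 -0.1504] side plane [ 0.4434 -0.1466]
[[0.4327 0.2185 0.024 ]
 [0.5229 0.2233 0.024 ]
 [0.6121 0.2281 0.024 ]] [0.09037883 0.08930159]
[(5, 64), (17, 64), (29, 64), (41, 64), (53, 64), (65, 64), (77, 64), (89, 63), (190, 30), (195, 30), (340, 70), (345, 60), (350, 59), (355, 65), (475, 57), (487, 57), (499, 57), (511, 56), (523, 56), (535, 56), (547, 56), (559, 56)]
```

```bash
python3 - <<'E'
from h import *
t=load("top")
im=t["pixels"];hsv=cv2.cvtColor(im,cv2.COLOR_RGB2HSV).astype(int)
J=dict(SL=((433,257),24,.09,.076),SM=((294,262),20,.075,.061),SS=((355,188),16,.058,.044))
tiles=[]
for n,((u,v),r,z,zs) in J.items():
    S=8
    roi=cv2.resize(im[v-r:v+r,u-r:u+r],None,fx=S,fy=S,interpolation=cv2.INTER_CUBIC)
    h=cv2.cvtColor(roi,cv2.COLOR_RGB2HSV)
    R,G,B=[roi[...,i].astype(int) for i in range(3)]
    body=((R>G+8)).astype(np.uint8)*255
    lid=((G>120)&(R-B>80)&(h[...,0]>14)).astype(np.uint8)*255
    def big(m):
        cs,_=cv2.findContours(m,0,cv2.CHAIN_APPROX_NONE); return max(cs,key=cv2.contourArea)
    b=big(body);l=big(lid)
    e=cv2.fitEllipse(l); lc=np.array(e[0])/S+[u-r,v-r]-.5+.5/S
    print(n,"lid px",lc.round(2),np.round(np.array(e[1])/S,1),plane(t,lc,z)[0].round(4))
    hull=cv2.convexHull(b); ap=cv2.approxPolyDP(hull,10,True)[:,0]
    o=roi.copy()
    cv2.drawContours(o,[l],-1,(0,255,0),1);cv2.polylines(o,[ap.reshape(-1,1,2)],True,(0,0,255),1)
    # refine edges: fit line to contour points near each segment
    for i in range(len(ap)):
        p,q=ap[i].astype(float),ap[(i+1)%len(ap)].astype(float)
        L=np.linalg.norm(q-p)
        if L<6*S: continue
        d=(q-p)/L; w=b[:,0]-p; s=w@d; dist=abs(w@[-d[1],d[0]])
        pts=b[:,0][(s>.2*L)&(s<.8*L)&(dist<10)]
        if len(pts)<10: continue
        vx,vy,x0,y0=cv2.fitLine(pts.astype(np.float32),cv2.DIST_L2,0,.01,.01).ravel()
        uv=np.array([[x0-vx*L/2,y0-vy*L/2],[x0+vx*L/2,y0+vy*L/2]])/S+[u-r,v-r]
        w=plane(t,uv,zs); dd=w[1]-w[0]
        print("  edge mid",w.mean(0)[:2].round(4),"len mm",round(1000*np.linalg.norm(dd)),"ang mod90",round(np.degrees(np.arctan2(dd[1],dd[0]))%90,1), "px",uv.mean(0).round(0))
    tiles.append(cv2.resize(o,(260,260)))
cv2.imwrite("pics/jars.png",np.hstack(tiles)[:,:,::-1])
E
```

```text
SL lid px [435.94 256.73] [22.2 23.2] [ 0.452  -0.3166  0.09  ]
  edge mid [ 0.4848 -0.293 ] len mm 24 ang mod90 16.7 px [422. 242.]
  edge mid [ 0.4782 -0.3291] len mm 52 ang mod90 68.7 px [439. 245.]
  edge mid [ 0.4406 -0.3442] len mm 56 ang mod90 68.5 px [447. 262.]
  edge mid [ 0.4163 -0.3194] len mm 27 ang mod90 76.4 px [436. 273.]
  edge mid [ 0.4268 -0.2863] len mm 44 ang mod90 70.6 px [420. 269.]
  edge mid [ 0.4589 -0.2722] len mm 50 ang mod90 69.0 px [413. 254.]
SM lid px [293.74 261.54] [18.2 18.5] [ 0.445  -0.0125  0.075 ]
  edge mid [ 0.4542 -0.0357] len mm 45 ang mod90 24.0 px [304. 257.]
  edge mid [ 0.4216 -0.0237] len mm 46 ang mod90 24.9 px [299. 272.]
  edge mid [0.4338 0.0099] len mm 47 ang mod90 25.4 px [284. 267.]
  edge mid [ 0.4665 -0.0028] len mm 46 ang mod90 24.5 px [289. 252.]
SS lid px [355.14 187.14] [13.7 13.8] [ 0.6111 -0.1531  0.058 ]
  edge mid [ 0.6276 -0.1627] len mm 37 ang mod90 64.3 px [358. 181.]
  edge mid [ 0.6034 -0.1725] len mm 30 ang mod90 62.5 px [363. 192.]
  edge mid [ 0.5902 -0.142 ] len mm 33 ang mod90 64.6 px [350. 197.]
  edge mid [ 0.616  -0.1344] len mm 41 ang mod90 63.3 px [346. 186.]
```

View pics/jars.png

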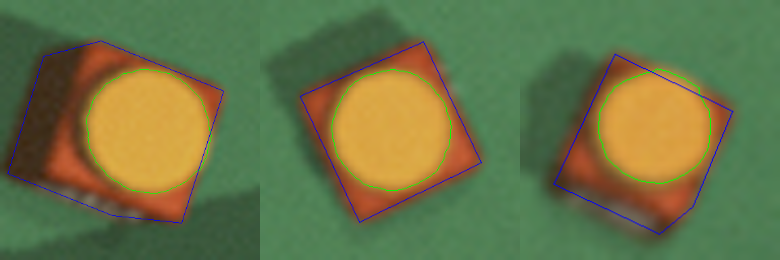

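```bash
python3 - <<'E'
from h import *
t=load("top");s=load("side")
S=6
im=t["pixels"]
def up(x0,y0,x1,y1): return cv2.resize(im[y0:y1,x0:x1],None,fx=S,fy=S,interpolation=cv2.INTER_CUBIC)
def px(p,x0,y0): return np.asarray(p,float)/S+[x0,y0]-.5+.5/S
x0,y0=140,155
r=up(x0,y0,225,300);h=cv2.cvtColor(r,cv2.COLOR_RGB2HSV)
m=((r[...,1]>150)&(r[...,0]>r[...,1])).astype(np.uint8)*255
cs,hi=cv2.findContours(m,cv2.RETR_CCOMP,cv2.CHAIN_APPROX_NONE)
for i,c in enumerate(cs):
    if cv2.contourArea(c)<1500: continue
    q=px(cv2.boxPoints(cv2.minAreaRect(c)),x0,y0)
    for z in ([.024] if hi[0,i,3]<0 else [.024,.010]):
        w=plane(t,q,z); e=np.diff(w[[0,1,2]],axis=0)[:,:2]
        print("outer" if hi[0,i,3]<0 else "hole",z,w.mean(0).round(4)[:2],(1000*np.linalg.norm(e,axis=1)).round(1),np.degrees(np.arctan2(e[:,1],e[:,0])).round(1)%90)
R,G,B=[r[...,i].astype(int) for i in range(3)]
m=(R>G+5).astype(np.uint8)*255
c=max(cv2.findContours(m,0,cv2.CHAIN_APPROX_NONE)[0],key=cv2.contourArea)
q=px(cv2.boxPoints(cv2.minAreaRect(c)),x0,y0);w=plane(t,q,.022);e=np.diff(w[[0,1,2]],axis=0)[:,:2]
print("tray",w.mean(0).round(4),np.linalg.norm(e,axis=1),np.degrees(np.arctan2(e[:,1],e[:,0]))%90,w.round(3).tolist())
# spreader
x0,y0=395,155
r=up(x0,y0,445,232)
R,G,B=[r[...,i].astype(int) for i in range(3)]
m=(R>G+5).astype(np.uint8)*255
c=max(cv2.findContours(m,0,cv2.CHAIN_APPROX_NONE)[0],key=cv2.contourArea)
w=plane(t,px(c[:,0],x0,y0),.004)[:,:2].astype(np.float32)
vx,vy,a,b=cv2.fitLine(w,cv2.DIST_L2,0,.001,.001).ravel()
d=np.array([vx,vy]); d=d if d[0]>0 else -d
ss=(w-[a,b])@d; n=np.array([-d[1],d[0]]);tt=(w-[a,b])@n
ends=[np.array([a,b])+x*d for x in(ss.min(),ss.max())]
print("spreader",np.round(ends,4),"len",np.ptp(ss),"ang",np.degrees(np.arctan2(d[1],d[0])))
for x in np.arange(-.07,.08,.01):
    k=abs(ss-x)<.004
    print(round(x-ss.min(),3),tt[k].min().round(4),tt[k].max().round(4))
E
```

```text
outer 0.024 [0.4328 0.2181] [87.8 87.3] [2.3 3.5]
hole 0.024 [0.4327 0.2182] [51.3 50.9] [2.9 4.3]
hole 0.01 [0.4328 0.2214] [52.  51.6] [2.9 4.3]
outer 0.024 [0.5229 0.2232] [88.1 87.7] [2.1 3.4]
hole 0.024 [0.5224 0.223 ] [72.  71.2] [2.6 4. ]
hole 0.01 [0.5237 0.2263] [73.  72.1] [2.6 4. ]
outer 0.024 [0.6124 0.228 ] [87.2 87.3] [1.9 3.2]
hole 0.024 [0.6123 0.2281] [61.2 61.8] [1.9 3.4]
hole 0.01 [0.6149 0.2314] [62.  62.6] [1.9 3.4]
tray [0.5213 0.2476 0.022 ] [0.1628271  0.28963219] [1.73771418 3.02896347] [[0.664, 0.338, 0.022], [0.668, 0.175, 0.022], [0.379, 0.16, 0.022], [0.374, 0.317, 0.022]]
spreader [[ 0.5332 -0.343 ]
 [ 0.6756 -0.2838]] len 0.15419194 ang 22.609694
0.008 -0.0086 0.009
0.018 -0.0089 0.0094
0.028 -0.0089 0.0092
0.038 -0.009 0.0091
0.048 -0.0094 0.0089
0.058 -0.0093 0.0089
0.068 -0.0092 0.0087
0.078 -0.0098 0.0087
0.088 -0.0105 0.01
0.098 -0.0129 0.0132
0.108 -0.0126 0.0129
0.118 -0.0127 0.013
0.128 -0.0132 0.0132
0.138 -0.0131 0.0126
0.148 -0.0118 0.012
0.158 -0.0035 0.0018
```

```bash
cat > g.py <<'E'
import numpy as np,sys
from cell import status
from scipy.spatial.transform import Rotation as Ro
def go(x,y,z,yaw=None):
    """tool shift/turn needed to bring TCP to x,y,z with jaw axis at yaw (mod 180)"""
    o=status.observe(); R=Ro.from_euler('xyz',o['eef_rot'],degrees=True).as_matrix()
    p=o['tool_pos']; j=np.degrees(np.arctan2(R[1,1],R[0,1]))
    print("t",round(o['time_s'],2),"tcp",p.round(4),"jaw",j.round(2),"down",R[:,0].round(4),"F",o['force'].round(1),"w",round(o['gripper_width'],3),"j",o['joints'].round(0))
    d=R.T@(np.array([x,y,z])-p)*1000
    print(" shift now",d.round(1))
    if yaw is not None:
        best=(yaw-j+90)%180-90
        for a in(best,best-180*np.sign(best)):
            # target orientation: x straight down, y at j+a
            jj=np.radians(j+a); X=np.array([0,0,-1.]);Y=np.array([np.cos(jj),np.sin(jj),0]);T=np.stack([X,Y,np.cross(X,Y)],1)
            rv=Ro.from_matrix(R.T@T).as_rotvec()
            print(" turn",round(a,1),"rotvec",rv.round(3),"shift after turn",(T.T@(np.array([x,y,z])-p)*1000).round(1))
E
python3 - <<'E'
from g import *
go(.452,-.3166,.03,68.8)
E
```

```text
t 0.45 tcp [ 0.2748 -0.6708  0.2185] jaw -67.73 down [-1.e-04  2.e-04 -1.e+00] F [-0.5 -0.2 -0.2] w 1.001 j [63. 34. -0. 92.  0. 54. -5.]
 shift now [ 188.6 -260.6 -298.3]
 turn -43.5 rotvec [0.759 0.    0.   ] shift after turn [ 188.5 -394.3  -37.1]
 turn 136.5 rotvec [-2.383 -0.     0.   ] shift after turn [188.5 394.3  37.1]
```

Emit:
step_arm(
  motion=[
    [0.152,0,0,12,0,0,100],
    [0.152,0,0,12,0,0,100],
    [0.152,0,0,12,0,0,100],
    [0.152,0,0,12,0,0,100],
    [0.152,0,0,12,0,0,100],
    [0,0,0,0,-50,-5,100],
    [0,0,0,0,-50,-5,100],
    [0,0,0,0,-50,-5,100],
    [0,0,0,0,-50,-5,100],
    [0,0,0,0,-50,-5,100],
    [0,0,0,0,-50,-5,100],
    [0,0,0,0,-50,-5,100],
    [0,0,0,0,-40,-5,100],
    [0,0,0,0,0,0,100],
  ],
  squeeze=20,
)

```text
time_s: 2.2
tool_pos: [0.4694, -0.3174, 0.1565]
eef_rot: [155.7, 89.8, -47.1]
force: [-0.2, 0.2, -0.3]
gripper_width: 0.999
```

```bash
python3 -c "
from g import *
go(.452,-.3166,.03,68.8)"
```

```text
t 2.2 tcp [ 0.4694 -0.3174  0.1565] jaw -112.73 down [ 0.003  -0.0032 -1.    ] F [-0.2  0.2 -0.3] w 0.999 j [ 19.  29.  14. 117. -11.  36. -73.]
 shift now [126.4   5.8  16.9]
 turn 1.5 rotvec [-0.027 -0.004 -0.002] shift after turn [126.5   5.6  16.5]
 turn -178.5 rotvec [ 3.115e+00 -3.000e-03  6.000e-03] shift after turn [126.5  -5.6 -16.5]
```

Emit:
step_arm(
  motion=[
    [-0.027,-0.004,-0.002,0,5.6,16.5,100],
    [0,0,0,0,0,0,100],
    [0,0,0,25,0,0,100],
    [0,0,0,25,0,0,100],
    [0,0,0,0,0,0,100],
  ],
)

```text
time_s: 2.82
tool_pos: [0.4475, -0.3217, 0.1066]
eef_rot: [137.6, 89.8, -63.9]
force: [-0.1, -0.0, 0.6]
gripper_width: 0.996
```

```bash
python3 -c "
from g import *
go(.452,-.3166,.03,68.8)
import h;h.load('top','pics/t1.png');h.load('side','pics/s1.png')
import cv2;import numpy as np
a=cv2.imread('pics/t1.png')[180:340,350:510];b=cv2.imread('pics/s1.png')[60:220,290:450]
cv2.imwrite('pics/c1.png',cv2.resize(np.hstack([a,b]),None,fx=2.4,fy=2.4))"
```

```text
t 2.83 tcp [ 0.4475 -0.3217  0.1066] jaw -111.54 down [ 0.0012 -0.0024 -1.    ] F [-0.1 -0.   0.6] w 0.996 j [ 22.  32.  11. 121. -12.  28. -69.]
 shift now [76.6 -6.5 -2.1]
 turn 0.3 rotvec [-0.006 -0.002 -0.002] shift after turn [76.6 -6.4 -2.3]
 turn -179.7 rotvec [ 3.136e+00 -3.000e-03  3.000e-03] shift after turn [76.6  6.4  2.3]
```

View pics/c1.png

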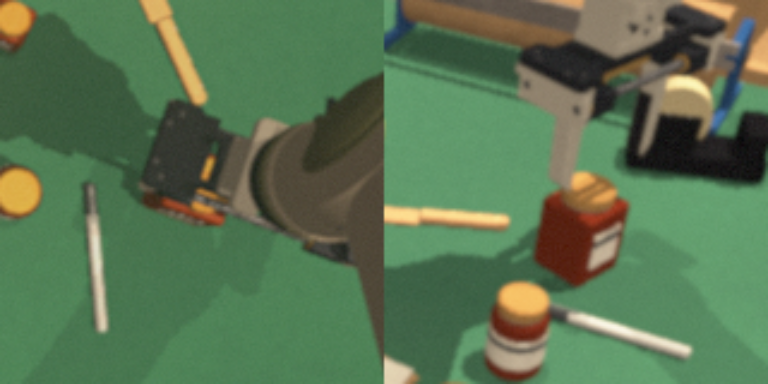

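Emit:
step_arm(
  motion=[
    [-0.006,-0.002,-0.002,0,-6.4,-2.3,100],
    [0,0,0,0,0,0,100],
    [0,0,0,0,0,0,100],
  ],
)

```text
time_s: 3.3
tool_pos: [0.4542, -0.3174, 0.1103]
eef_rot: [175.5, 89.7, -25.7]
force: [-0.2, -0.4, -0.3]
gripper_width: 0.999
```

```bash
python3 -c "
from g import *
go(.452,-.3166,.03,68.8)"
```

```text
t 3.3 tcp [ 0.4542 -0.3174  0.1103] jaw -111.18 down [ 0.0052 -0.0025 -1.    ] F [-0.2 -0.4 -0.3] w 0.999 j [ 21.  32.  11. 120. -12.  29. -69.]
 shift now [80.3 -0.   2.8]
 turn -0.0 rotvec [ 0.    -0.006 -0.   ] shift after turn [80.3  0.   2.4]
 turn 180.0 rotvec [-3.141e+00  1.000e-03 -9.000e-03] shift after turn [80.3 -0.  -2.4]
```

Emit:
step_arm(
  motion=[
    [0,-0.006,0,20,0,2.4,100],
    [0,0,0,20,0,0,100],
    [0,0,0,20,0,0,100],
    [0,0,0,15,0,0,100],
    [0,0,0,0,0,0,100],
    [0,0,0,0,0,0,100],
  ],
)

```text
time_s: 4.05
tool_pos: [0.4539, -0.3171, 0.0352]
eef_rot: [164.2, 89.8, -36.9]
force: [0.3, -0.5, 0.0]
gripper_width: 0.998
```

```bash
python3 -c "
from g import *
go(.452,-.3166,.03,68.8)"
```

```text
t 4.05 tcp [ 0.4539 -0.3171  0.0352] jaw -111.12 down [ 0.0031 -0.0023 -1.    ] F [ 0.3 -0.5  0. ] w 0.998 j [ 24.  39.   8. 122. -14.  20. -68.]
 shift now [5.2 0.2 2. ]
 turn -0.1 rotvec [ 0.001 -0.004 -0.001] shift after turn [5.2 0.2 1.9]
 turn 179.9 rotvec [-3.14e+00  2.00e-03 -6.00e-03] shift after turn [ 5.2 -0.2 -1.9]
```

Emit:
step_arm(
  motion=[
    [0,-0.004,0,4,0,2,100],
    [0,0,0,0,0,0,70],
    [0,0,0,0,0,0,60],
    [0,0,0,0,0,0,50],
    [0,0,0,0,0,0,50],
    [0,0,0,0,0,0,50],
    [0,0,0,0,0,0,50],
  ],
  squeeze=25,
)

```text
time_s: 4.92
tool_pos: [0.4526, -0.3168, 0.0326]
eef_rot: [143.0, 89.9, -58.1]
force: [-0.6, -0.1, 0.1]
gripper_width: 0.644
```

```bash
python3 -c "
from g import *
go(.5227,.2231,.045,93)"
```

```text
t 4.92 tcp [ 0.4526 -0.3168  0.0326] jaw -111.11 down [ 0.0013 -0.0021 -1.    ] F [-0.6 -0.1  0.1] w 0.644 j [ 24.  39.   8. 123. -14.  19. -68.]
 shift now [ -13.4 -528.9  129.1]
 turn 24.1 rotvec [-0.421 -0.002 -0.002] shift after turn [ -12.4 -535.5  -98.2]
 turn -155.9 rotvec [ 2.721e+00 -3.000e-03  2.000e-03] shift after turn [-12.4 535.5  98.2]
```

Emit:
step_arm(
  motion=[
    [0,0,0,-10,0,0,50],
    [0,0,0,-20,0,0,50],
    [0,0,0,-25,0,0,50],
    [0,0,0,-30,0,0,50],
    [-0.105,0,0,-30,0,0,50],
    [-0.105,0,0,-15,0,0,50],
    [-0.105,0,0,0,0,0,50],
    [-0.105,0,0,0,0,0,50],
    [0,0,0,0,0,0,50],
    [0,0,0,0,0,0,50],
  ],
)

```text
time_s: 6.18
tool_pos: [0.4495, -0.3151, 0.1701]
eef_rot: [15.3, 89.9, -161.2]
force: [-0.5, 0.0, -3.2]
gripper_width: 0.648
```

```bash
python3 -c "
from g import *
go(.5227,.2231,.16,93)"
```

```text
t 6.17 tcp [ 0.4495 -0.3151  0.1701] jaw -86.52 down [-2.2e-03 -8.0e-04 -1.0e+00] F [-0.5  0.  -3.2] w 0.648 j [ 24.  26.   6. 118.  -5.  36. -53.]
 shift now [   9.6 -532.8 -105.7]
 turn -0.5 rotvec [ 0.008  0.002 -0.001] shift after turn [  10.1 -533.6 -101.3]
 turn 179.5 rotvec [-3.133e+00  1.000e-03  4.000e-03] shift after turn [ 10.1 533.6 101.3]
```

Emit:
step_arm(
  motion=[
    [0,0,0,0,-20,-4,50],
    [0,0,0,0,-40,-8,50],
    [0,0,0,0,-50,-9,50],
    [0,0,0,0,-50,-9,50],
    [0,0,0,0,-50,-9,50],
    [0,0,0,0,-50,-9,50],
    [0,0,0,0,-50,-9,50],
    [0,0,0,0,-50,-9,50],
    [0,0,0,0,-50,-9,50],
    [0,0,0,0,-40,-9,50],
    [0,0,0,0,-30,-7,50],
    [0,0,0,0,-15,-3,50],
    [0,0,0,0,0,0,50],
    [0,0,0,0,0,0,50],
  ],
)

```text
time_s: 7.92
tool_pos: [0.5107, 0.212, 0.1683]
eef_rot: [-4.6, 89.6, 178.5]
force: [-0.7, -0.4, -3.0]
gripper_width: 0.644
```

```bash
python3 -c "
from g import *
go(.5227,.2231,.06,93)"
```

```text
t 7.92 tcp [0.5107 0.212  0.1683] jaw -86.93 down [-7.1e-03  2.0e-04 -1.0e+00] F [-0.7 -0.4 -3. ] w 0.644 j [ -34.   27.    8.  117.   -6.   37. -109.]
 shift now [108.2 -10.3 -13.3]
 turn -0.1 rotvec [0.001 0.007 0.001] shift after turn [108.3 -10.4 -12.5]
 turn 179.9 rotvec [-3.14e+00 -1.00e-03  1.10e-02] shift after turn [108.3  10.4  12.5]
```

Emit:
step_arm(
  motion=[
    [0,0.007,0,0,-10.4,-12.5,50],
    [0,0,0,0,0,0,50],
    [0,0,0,25,0,0,50],
    [0,0,0,30,0,0,50],
    [0,0,0,25,0,0,50],
    [0,0,0,0,0,0,50],
    [0,0,0,0,0,0,50],
  ],
)

```text
time_s: 8.8
tool_pos: [0.5263, 0.2191, 0.088]
eef_rot: [-175.2, 89.8, 7.4]
force: [-0.1, -0.3, -2.7]
gripper_width: 0.65
```

```bash
python3 -c "
from g import *
go(.5227,.2231,.06,93)
import h;h.load('top','pics/t2.png');h.load('side','pics/s2.png')
import cv2;import numpy as np
a=cv2.imread('pics/t2.png')[150:310,130:290];b=cv2.imread('pics/s2.png')[230:390,120:280]
cv2.imwrite('pics/c2.png',cv2.resize(np.hstack([a,b]),None,fx=2.4,fy=2.4))"
```

```text
t 8.8 tcp [0.5263 0.2191 0.088 ] jaw -87.4 down [ 3.2e-03  4.0e-04 -1.0e+00] F [-0.1 -0.3 -2.7] w 0.65 j [ -32.   34.    6.  119.   -7.   27. -108.]
 shift now [28.  -4.1  3.5]
 turn 0.4 rotvec [-0.007 -0.003  0.   ] shift after turn [28.  -4.1  3.4]
 turn -179.6 rotvec [3.135 0.    0.005] shift after turn [28.   4.1 -3.4]
```

View pics/c2.png

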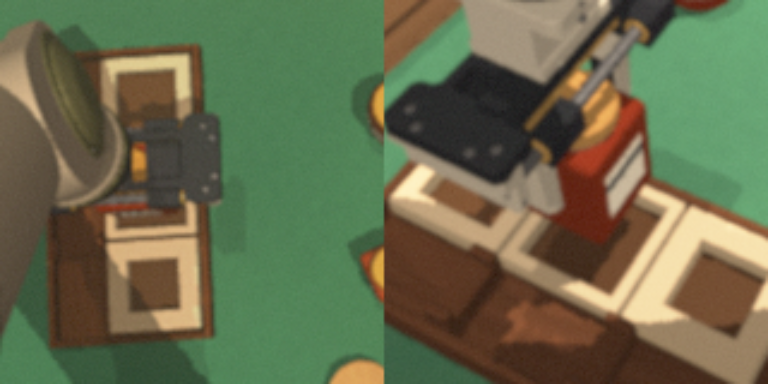

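Emit:
step_arm(
  motion=[
    [-0.007,-0.003,0,0,-4.1,3.4,50],
    [0,0,0,0,0,0,50],
    [0,0,0,10,0,0,50],
    [0,0,0,0,0,0,50],
    [0,0,0,0,0,0,50],
  ],
)

```text
time_s: 9.52
tool_pos: [0.5231, 0.2243, 0.0793]
eef_rot: [-147.6, 89.8, 35.4]
force: [0.2, -0.3, -2.7]
gripper_width: 0.641
```

```bash
python3 -c "
from g import *
go(.5227,.2231,.0426,93)"
```

```text
t 9.53 tcp [0.5231 0.2243 0.0793] jaw -86.93 down [ 0.003   0.0021 -1.    ] F [ 0.2 -0.3 -2.7] w 0.641 j [ -33.   35.    6.  119.   -7.   26. -108.]
 shift now [36.7  1.2  0.6]
 turn -0.1 rotvec [ 0.001 -0.003  0.002] shift after turn [36.7  1.1  0.5]
 turn 179.9 rotvec [-3.14e+00 -3.00e-03 -5.00e-03] shift after turn [36.7 -1.1 -0.5]
```

Emit:
step_arm(
  motion=[
    [0,-0.003,0.002,6,1.1,0.5,50],
    [0,0,0,7,0,0,50],
    [0,0,0,7,0,0,50],
    [0,0,0,6,0,0,50],
    [0,0,0,4,0,0,50],
    [0,0,0,0,0,0,50],
    [0,0,0,0,0,0,50],
  ],
)

```text
time_s: 10.4
tool_pos: [0.5226, 0.2228, 0.0466]
eef_rot: [35.0, 89.9, -142.0]
force: [0.5, 0.1, -3.8]
gripper_width: 0.639
```

```bash
python3 -c "
from g import *
go(.5227,.2231,.0426,93)"
```

```text
t 10.4 tcp [0.5226 0.2228 0.0466] jaw -86.94 down [-8.e-04 -6.e-04 -1.e+00] F [ 0.5  0.1 -3.8] w 0.639 j [ -32.   38.    5.  120.   -8.   22. -108.]
 shift now [ 4.  -0.3 -0.1]
 turn -0.1 rotvec [ 0.001  0.001 -0.001] shift after turn [ 4.  -0.2 -0.1]
 turn 179.9 rotvec [-3.141e+00  1.000e-03  1.000e-03] shift after turn [4.  0.2 0.1]
```

Emit:
step_arm(
  motion=[
    [0,0,0,1.5,0,0,50],
    [0,0,0,1,0,0,50],
    [0,0,0,1,0,0,50],
    [0,0,0,0,0,0,50],
  ],
)

```text
time_s: 10.9
tool_pos: [0.523, 0.223, 0.0434]
eef_rot: [135.9, 90.0, -41.1]
force: [-0.1, 0.3, -3.5]
gripper_width: 0.645
```

```bash
python3 -c "
from g import *
go(.5227,.2231,.0426,93)"
```

```text
t 10.9 tcp [0.523  0.223  0.0434] jaw -86.95 down [ 2.e-04 -2.e-04 -1.e+00] F [-0.1  0.3 -3.5] w 0.645 j [ -32.   38.    5.  120.   -8.   22. -108.]
 shift now [ 0.8 -0.1  0.3]
 turn -0.1 rotvec [ 0.001 -0.    -0.   ] shift after turn [ 0.8 -0.1  0.3]
 turn 179.9 rotvec [-3.141  0.    -0.   ] shift after turn [ 0.8  0.1 -0.3]
```

Emit:
step_arm(
  motion=[
    [0,0,0,1,0,0,50],
    [0,0,0,0.7,0,0,50],
    [0,0,0,0,0,0,50],
  ],
)

```text
time_s: 11.28
tool_pos: [0.5231, 0.223, 0.0428]
eef_rot: [-158.3, 90.0, 24.7]
force: [-0.1, -0.1, -3.2]
gripper_width: 0.643
```

Emit:
step_arm(
  motion=[
    [0,0,0,1,0,0,50],
    [0,0,0,1,0,0,50],
    [0,0,0,0,0,0,50],
  ],
)

```text
time_s: 11.65
tool_pos: [0.5232, 0.2231, 0.0428]
eef_rot: [-148.5, 89.9, 34.6]
force: [0.2, -0.5, -2.7]
gripper_width: 0.645
```

Emit:
step_arm(
  motion=[
    [0,0,0,2,0,0,50],
    [0,0,0,0,0,0,50],
  ],
)

```text
time_s: 11.9
tool_pos: [0.5235, 0.2234, 0.0427]
eef_rot: [-145.8, 89.8, 37.2]
force: [-0.2, 0.2, -3.2]
gripper_width: 0.642
```

Emit:
step_arm(
  motion=[
    [0,0,0,3,0,0,50],
    [0,0,0,2,0,0,50],
  ],
)

```text
time_s: 12.15
tool_pos: [0.5243, 0.2236, 0.0413]
eef_rot: [-147.4, 89.6, 35.7]
force: [-9.0, -1.8, 35.2]
gripper_width: 0.642
```

```bash
python3 -c "
from g import *
go(.5227,.2231,.0426,93)"
```

```text
t 12.15 tcp [0.5243 0.2236 0.0413] jaw -86.93 down [ 0.005   0.0036 -1.    ] F [-9.  -1.8 35.2] w 0.642 j [ -32.   38.    5.  120.   -8.   21. -108.]
 shift now [-1.3  0.4  1.6]
 turn -0.1 rotvec [ 0.001 -0.005  0.003] shift after turn [-1.3  0.4  1.6]
 turn 179.9 rotvec [-3.14  -0.005 -0.008] shift after turn [-1.3 -0.4 -1.6]
```

Emit:
step_arm(
  motion=[
    [0,-0.005,0.003,-1,0,0,50],
    [0,0,0,0,0,0,66],
    [0,0,0,0,0,0,70],
    [0,0,0,0,0,0,76],
    [0,0,0,0,0,0,82],
    [0,0,0,0,0,0,82],
  ],
)

```text
time_s: 12.9
tool_pos: [0.5247, 0.2237, 0.0415]
eef_rot: [-149.6, 90.0, 33.5]
force: [-0.1, -0.8, 0.2]
gripper_width: 0.816
```

```bash
python3 -c "
from g import *
go(.445,-.0125,.15,24.7)"
```

```text
t 12.9 tcp [0.5247 0.2237 0.0415] jaw -86.94 down [ 4.e-04  2.e-04 -1.e+00] F [-0.1 -0.8  0.2] w 0.816 j [ -32.   39.    5.  120.   -8.   22. -108.]
 shift now [-108.6  231.5   92.1]
 turn -68.4 rotvec [ 1.193 -0.     0.   ] shift after turn [-108.5  171.1 -181.2]
 turn 111.6 rotvec [-1.949 -0.    -0.   ] shift after turn [-108.5 -171.1  181.2]
```

Emit:
step_arm(
  motion=[
    [0,0,0,-8,0,0,82],
    [0,0,0,-20,0,0,82],
    [0,0,0,-30,0,0,82],
    [0,0,0,-35,0,0,90],
    [-0.13,0,0,-30,0,0,100],
    [-0.13,0,0,0,0,0,100],
    [-0.12,0,0,0,0,0,100],
    [0,0,0,0,0,0,100],
    [0,0,0,0,0,0,100],
  ],
)

```text
time_s: 14.02
tool_pos: [0.5248, 0.2233, 0.173]
eef_rot: [172.5, 89.8, 17.8]
force: [0.1, -0.1, -0.0]
gripper_width: 1.003
```

```bash
python3 -c "
from g import *
go(.445,-.0125,.15,114.7)"
```

```text
t 14.03 tcp [0.5248 0.2233 0.173 ] jaw -64.76 down [ 0.0032  0.001  -1.    ] F [ 0.1 -0.1 -0. ] w 1.003 j [-30.  27.   1. 115.  -1.  38. -93.]
 shift now [ 22.5 179.2 172.8]
 turn -0.5 rotvec [ 0.01  -0.003 -0.   ] shift after turn [ 23.  180.9 171. ]
 turn 179.5 rotvec [-3.132e+00  1.000e-03 -5.000e-03] shift after turn [  23.  -180.9 -171. ]
```

Emit:
step_arm(
  motion=[
    [0.01,-0.003,0,0,20,19,100],
    [0,0,0,5,35,33,100],
    [0,0,0,5,35,33,100],
    [0,0,0,5,35,33,100],
    [0,0,0,5,30,29,100],
    [0,0,0,0,18,17,100],
    [0,0,0,0,8,7,100],
    [0,0,0,0,0,0,100],
    [0,0,0,0,0,0,100],
  ],
)

```text
time_s: 15.15
tool_pos: [0.4363, -0.0246, 0.152]
eef_rot: [19.2, 89.8, -137.1]
force: [0.8, 0.5, 0.5]
gripper_width: 0.999
```

```bash
python3 -c "
from g import *
go(.445,-.0125,.025,114.7)"
```

```text
t 15.15 tcp [ 0.4363 -0.0246  0.152 ] jaw -66.34 down [-0.0032 -0.0029 -1.    ] F [0.8 0.5 0.5] w 0.999 j [ -5.  21.   1. 132.  -0.  27. -70.]
 shift now [126.9  -7.8 -13.3]
 turn 1.0 rotvec [-0.018  0.004 -0.001] shift after turn [127.   -7.3 -13. ]
 turn -179.0 rotvec [ 3.123e+00 -2.000e-03 -6.000e-03] shift after turn [127.    7.3  13. ]
```

Emit:
step_arm(
  motion=[
    [-0.018,0.004,0,0,-7.3,-13,100],
    [0,0,0,0,0,0,100],
    [0,0,0,20,0,0,100],
    [0,0,0,25,0,0,100],
    [0,0,0,15,0,0,100],
    [0,0,0,0,0,0,100],
    [0,0,0,0,0,0,100],
  ],
)

```text
time_s: 16.02
tool_pos: [0.4488, -0.0067, 0.0906]
eef_rot: [157.8, 89.8, 3.0]
force: [0.2, -0.4, 0.6]
gripper_width: 0.999
```

```bash
python3 -c "
from g import *
go(.445,-.0125,.025,114.7)"
```

```text
t 16.02 tcp [ 0.4488 -0.0067  0.0906] jaw -64.73 down [ 3.2e-03  2.0e-04 -1.0e+00] F [ 0.2 -0.4  0.6] w 0.999 j [ -6.  29.  -0. 134.   0.  17. -71.]
 shift now [65.6  3.6  6.1]
 turn -0.6 rotvec [ 0.01  -0.003 -0.001] shift after turn [65.6  3.7  5.9]
 turn 179.4 rotvec [-3.132e+00  2.000e-03 -5.000e-03] shift after turn [65.6 -3.7 -5.9]
```

Emit:
step_arm(
  motion=[
    [0.01,-0.003,0,0,3.2,5,100],
    [0,0,0,0,0,0,100],
    [0,0,0,15,0,0,100],
    [0,0,0,20,0,0,100],
    [0,0,0,15,0,0,100],
    [0,0,0,0,0,0,100],
    [0,0,0,0,0,0,100],
  ],
)

```text
time_s: 16.9
tool_pos: [0.4478, -0.0124, 0.0429]
eef_rot: [149.6, 89.6, -5.8]
force: [0.1, 0.8, 0.1]
gripper_width: 0.997
```

```bash
python3 -c "
from g import *
go(.445,-.0125,.025,114.7)"
```

```text
t 16.9 tcp [ 0.4478 -0.0124  0.0429] jaw -65.42 down [ 7.1e-03 -7.0e-04 -1.0e+00] F [0.1 0.8 0.1] w 0.997 j [ -6.  34.   0. 136.   0.  10. -71.]
 shift now [17.9 -1.2  2.7]
 turn 0.1 rotvec [-0.002 -0.006 -0.004] shift after turn [17.9 -1.1  2.6]
 turn -179.9 rotvec [ 3.139 -0.006  0.01 ] shift after turn [17.9  1.1 -2.6]
```

Emit:
step_arm(
  motion=[
    [-0.002,-0.006,-0.004,5,-1,2.5,100],
    [0,0,0,7,0,0,100],
    [0,0,0,2,0,0,100],
    [0,0,0,0,0,0,100],
  ],
)

```text
time_s: 17.4
tool_pos: [0.4457, -0.0126, 0.0291]
eef_rot: [178.3, 89.9, 23.0]
force: [0.4, 0.4, 0.0]
gripper_width: 1.003
```

```bash
python3 -c "
from g import *
go(.445,-.0125,.025,114.7)"
```

```text
t 17.4 tcp [ 0.4457 -0.0126  0.0291] jaw -65.31 down [ 1.7e-03  7.0e-04 -1.0e+00] F [0.4 0.4 0. ] w 1.003 j [ -6.  36.  -0. 136.   0.   8. -71.]
 shift now [ 4.1 -0.3  0.6]
 turn 0.0 rotvec [-0.    -0.002 -0.   ] shift after turn [ 4.1 -0.3  0.6]
 turn -180.0 rotvec [ 3.141e+00 -0.000e+00  3.000e-03] shift after turn [ 4.1  0.3 -0.6]
```

Good enough at z = 29 mm (pad centre 48 mm up; the body reaches 61). Close here.

Emit:
step_arm(
  motion=[
    [0,0,0,0,0,0,70],
    [0,0,0,0,0,0,58],
    [0,0,0,0,0,0,50],
    [0,0,0,0,0,0,42],
    [0,0,0,0,0,0,42],
    [0,0,0,0,0,0,42],
    [0,0,0,0,0,0,42],
  ],
  squeeze=20,
)

```text
time_s: 18.27
tool_pos: [0.4456, -0.0124, 0.0294]
eef_rot: [179.4, 89.9, 24.1]
force: [-0.2, 0.3, 0.2]
gripper_width: 0.536
```

```bash
python3 -c "
from g import *
go(.6123,.2280,.15,93)"
```

```text
t 18.27 tcp [ 0.4456 -0.0124  0.0294] jaw -65.29 down [ 1.8e-03  8.0e-04 -1.0e+00] F [-0.2  0.3  0.2] w 0.536 j [ -6.  36.  -0. 136.   0.   8. -71.]
 shift now [-120.2 -148.8 -252.1]
 turn -21.7 rotvec [ 0.379 -0.002  0.   ] shift after turn [-120.6 -231.4 -179. ]
 turn 158.3 rotvec [-2.763 -0.    -0.003] shift after turn [-120.6  231.4  179. ]
```

Emit:
step_arm(
  motion=[
    [0,0,0,-10,0,0,42],
    [0,0,0,-20,0,0,42],
    [0,0,0,-30,0,0,42],
    [0.1,0,0,-30,0,0,42],
    [0.14,0,0,-30,0,0,42],
    [0.14,0,0,-20,0,0,42],
    [0,0,0,0,0,0,42],
    [0,0,0,0,0,0,42],
  ],
)

```text
time_s: 19.27
tool_pos: [0.4433, -0.0127, 0.1761]
eef_rot: [-100.9, 89.9, 81.6]
force: [0.3, -0.0, -2.3]
gripper_width: 0.536
```

```bash
python3 -c "
from g import *
go(.6123,.2280,.15,93)"
```

```text
t 19.27 tcp [ 0.4433 -0.0127  0.1761] jaw -87.49 down [ 3.0e-04  2.4e-03 -1.0e+00] F [ 0.3 -0.  -2.3] w 0.536 j [-12.  19.   8. 130.  -5.  31. -87.]
 shift now [  26.7 -233.  -179.3]
 turn 0.5 rotvec [-0.008 -0.     0.002] shift after turn [  26.1 -231.5 -181.3]
 turn -179.5 rotvec [3.133e+00 4.000e-03 1.000e-03] shift after turn [ 26.1 231.5 181.3]
```

Emit:
step_arm(
  motion=[
    [-0.008,0,0.002,0,-20,-16,42],
    [0,0,0,0,-35,-27,42],
    [0,0,0,0,-45,-35,42],
    [0,0,0,0,-45,-35,42],
    [0,0,0,0,-38,-30,42],
    [0,0,0,0,-25,-20,42],
    [0,0,0,0,-15,-12,42],
    [0,0,0,0,-6,-5,42],
    [0,0,0,0,0,0,42],
    [0,0,0,0,0,0,42],
  ],
)

```text
time_s: 20.52
tool_pos: [0.6083, 0.2293, 0.1611]
eef_rot: [16.1, 88.8, -160.0]
force: [0.5, 0.1, -2.7]
gripper_width: 0.536
```

```bash
python3 -c "
from g import *
go(.6123,.2280,.15,93)"
```

```text
t 20.52 tcp [0.6083 0.2293 0.1611] jaw -86.05 down [-0.0197 -0.0072 -0.9998] F [ 0.5  0.1 -2.7] w 0.536 j [ -31.   33.    8.  104.   -6.   44. -106.]
 shift now [11.1  1.5 -4.2]
 turn -1.0 rotvec [ 0.017  0.02  -0.006] shift after turn [11.1  1.5 -4. ]
 turn 179.0 rotvec [-3.125  0.009  0.031] shift after turn [11.1 -1.5  4. ]
```

Emit:
step_arm(
  motion=[
    [0.017,0.02,-0.006,0,1.5,-4,42],
    [0,0,0,0,0,0,42],
    [0,0,0,20,0,0,42],
    [0,0,0,25,0,0,42],
    [0,0,0,25,0,0,42],
    [0,0,0,15,0,0,42],
    [0,0,0,0,0,0,42],
    [0,0,0,0,0,0,42],
  ],
)

```text
time_s: 21.52
tool_pos: [0.614, 0.2253, 0.0773]
eef_rot: [-164.7, 89.6, 18.0]
force: [-0.5, 0.4, -2.0]
gripper_width: 0.536
```

```bash
python3 -c "
from g import *
go(.6123,.2280,.0394,93)"
```

```text
t 21.52 tcp [0.614  0.2253 0.0773] jaw -87.28 down [ 0.006  0.002 -1.   ] F [-0.5  0.4 -2. ] w 0.536 j [ -29.   39.    7.  108.   -8.   33. -105.]
 shift now [37.9 -2.7  1.8]
 turn 0.3 rotvec [-0.005 -0.006  0.002] shift after turn [37.9 -2.8  1.6]
 turn -179.7 rotvec [3.137e+00 3.000e-03 1.000e-02] shift after turn [37.9  2.8 -1.6]
```

Emit:
step_arm(
  motion=[
    [-0.005,-0.006,0.002,5,-2.6,1.5,42],
    [0,0,0,5,0,0,42],
    [0,0,0,0,0,0,42],
    [0,0,0,0,0,0,42],
  ],
)

```text
time_s: 22.02
tool_pos: [0.6133, 0.2286, 0.0685]
eef_rot: [-164.1, 89.9, 18.9]
force: [0.2, 0.1, -1.2]
gripper_width: 0.54
```

```bash
python3 -c "
from g import *
go(.6123,.2280,.0394,93)"
```

```text
t 22.02 tcp [0.6133 0.2286 0.0685] jaw -86.97 down [ 2.4e-03  8.0e-04 -1.0e+00] F [ 0.2  0.1 -1.2] w 0.54 j [ -30.   40.    6.  108.   -8.   32. -105.]
 shift now [29.1  0.5  1.1]
 turn -0.0 rotvec [ 0.001 -0.002  0.001] shift after turn [29.1  0.5  1. ]
 turn 180.0 rotvec [-3.141e+00 -1.000e-03 -4.000e-03] shift after turn [29.1 -0.5 -1. ]
```

Emit:
step_arm(
  motion=[
    [0,-0.002,0.001,6,0.5,1,42],
    [0,0,0,7,0,0,42],
    [0,0,0,6,0,0,42],
    [0,0,0,4,0,0,42],
    [0,0,0,2,0,0,42],
    [0,0,0,0,0,0,42],
    [0,0,0,0,0,0,42],
  ],
)

```text
time_s: 22.9
tool_pos: [0.6122, 0.2278, 0.0414]
eef_rot: [83.5, 90.0, -93.4]
force: [0.4, -0.2, -1.7]
gripper_width: 0.535
```

```bash
python3 -c "
from g import *
go(.6123,.2280,.0394,93)"
```

```text
t 22.9 tcp [0.6122 0.2278 0.0414] jaw -86.98 down [-0.e+00 -6.e-04 -1.e+00] F [ 0.4 -0.2 -1.7] w 0.535 j [ -29.   42.    6.  109.   -8.   30. -105.]
 shift now [ 2.  -0.2 -0.1]
 turn -0.0 rotvec [ 0.     0.    -0.001] shift after turn [ 2.  -0.2 -0.1]
 turn 180.0 rotvec [-3.141e+00  1.000e-03  0.000e+00] shift after turn [2.  0.2 0.1]
```

Emit:
step_arm(
  motion=[
    [0,0,0,1,0,0,42],
    [0,0,0,1,0,0,42],
    [0,0,0,0,0,0,42],
  ],
)

```text
time_s: 23.28
tool_pos: [0.6124, 0.2279, 0.0397]
eef_rot: [146.2, 90.0, -30.8]
force: [-0.3, -0.3, -2.2]
gripper_width: 0.539
```

Emit:
step_arm(
  motion=[
    [0,0,0,1,0,0,42],
    [0,0,0,1,0,0,42],
  ],
)

```text
time_s: 23.52
tool_pos: [0.6125, 0.2279, 0.0394]
eef_rot: [-173.9, 89.9, 9.1]
force: [-4.3, -2.4, 12.5]
gripper_width: 0.538
```

Contact felt (12 N); release.

Emit:
step_arm(
  motion=[
    [0,0,0,0,0,0,42],
    [0,0,0,0,0,0,56],
    [0,0,0,0,0,0,60],
    [0,0,0,0,0,0,66],
    [0,0,0,0,0,0,72],
    [0,0,0,0,0,0,72],
  ],
)

```text
time_s: 24.28
tool_pos: [0.6131, 0.2282, 0.0399]
eef_rot: [-165.6, 89.9, 17.4]
force: [-0.1, 0.7, -1.3]
gripper_width: 0.718
```

Emit:
step_arm(
  motion=[
    [0,0,0,-8,0,0,72],
    [0,0,0,-20,0,0,72],
    [0,0,0,-30,0,0,72],
    [0,0,0,-35,0,0,82],
    [0.13,0,0,-30,0,0,100],
    [0.13,0,0,-5,0,0,100],
    [0.13,0,0,0,0,0,100],
    [0.12,0,0,0,0,0,100],
    [0,0,0,0,0,0,100],
  ],
)

```text
time_s: 25.4
tool_pos: [0.6142, 0.2285, 0.1847]
eef_rot: [-119.4, 89.3, 33.5]
force: [0.1, -0.1, 0.4]
gripper_width: 0.999
```

```bash
python3 -c "
from g import *
go(.6111,-.1531,.15,63.7)
import h;h.load('top','pics/t3.png');h.load('side','pics/s3.png')"
```

```text
t 25.4 tcp [0.6142 0.2285 0.1847] jaw -117.08 down [ 0.0103  0.0068 -0.9999] F [ 0.1 -0.1  0.4] w 0.999 j [ -37.   32.   17.  104.  -13.   45. -129.]
 shift now [  32.1  341.5 -170.8]
 turn 0.8 rotvec [-0.014 -0.006  0.011] shift after turn [  34.7  343.4 -166.3]
 turn -179.2 rotvec [3.128 0.017 0.01 ] shift after turn [  34.7 -343.4  166.3]
```

View pics/s3.png

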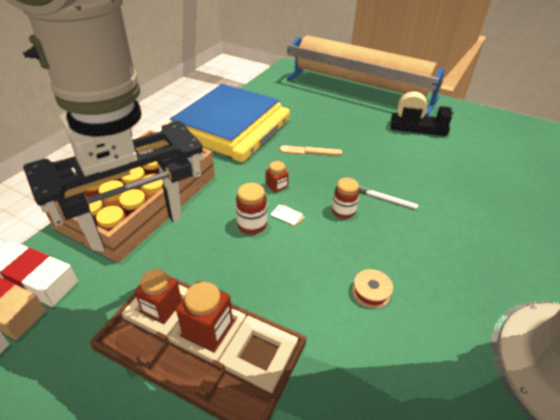

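Emit:
step_arm(
  motion=[
    [-0.014,-0.006,0.011,0,20,-10,100],
    [0,0,0,5,40,-20,100],
    [0,0,0,5,50,-24,100],
    [0,0,0,5,50,-24,100],
    [0,0,0,5,50,-24,100],
    [0,0,0,5,50,-24,100],
    [0,0,0,5,40,-19,100],
    [0,0,0,0,25,-12,100],
    [0,0,0,0,12,-6,100],
    [0,0,0,0,0,0,100],
    [0,0,0,0,0,0,100],
  ],
)

```text
time_s: 26.88
tool_pos: [0.6168, -0.1544, 0.155]
eef_rot: [-96.6, 89.8, 58.9]
force: [-0.8, -0.6, -0.9]
gripper_width: 0.998
```

```bash
python3 -c "
from g import *
go(.6111,-.1531,.02,63.7)"
```

```text
t 26.88 tcp [ 0.6168 -0.1544  0.155 ] jaw -114.54 down [ 0.0018  0.003  -1.    ] F [-0.8 -0.6 -0.9] w 0.998 j [ -0.  33.  14. 108. -12.  41. -94.]
 shift now [135.    1.7   5.8]
 turn -1.8 rotvec [ 0.031 -0.     0.003] shift after turn [135.    1.4   5.7]
 turn 178.2 rotvec [-3.111e+00 -5.000e-03 -1.000e-03] shift after turn [135.   -1.4  -5.7]
```

Emit:
step_arm(
  motion=[
    [0.031,0,0.003,0,1.4,5.7,100],
    [0,0,0,0,0,0,100],
    [0,0,0,20,0,0,100],
    [0,0,0,25,0,0,100],
    [0,0,0,20,0,0,100],
    [0,0,0,10,0,0,100],
    [0,0,0,0,0,0,100],
    [0,0,0,0,0,0,100],
  ],
)

```text
time_s: 27.88
tool_pos: [0.6127, -0.1463, 0.0796]
eef_rot: [-127.7, 89.8, 26.4]
force: [-0.2, -0.7, 0.6]
gripper_width: 1.0
```

```bash
python3 -c "
from g import *
go(.6111,-.1531,.02,63.7)"
```

```text
t 27.88 tcp [ 0.6127 -0.1463  0.0796] jaw -115.91 down [ 0.003   0.0015 -1.    ] F [-0.2 -0.7  0.6] w 1.0 j [  1.  38.  12. 111. -14.  32. -94.]
 shift now [59.5  7.  -1.4]
 turn -0.4 rotvec [ 0.007 -0.002  0.003] shift after turn [59.6  6.8 -1.6]
 turn 179.6 rotvec [-3.135e+00 -4.000e-03 -3.000e-03] shift after turn [59.6 -6.8  1.6]
```

Emit:
step_arm(
  motion=[
    [0.007,-0.002,0.003,0,6.5,-1.6,100],
    [0,0,0,0,0,0,100],
    [0,0,0,12,0,0,100],
    [0,0,0,18,0,0,100],
    [0,0,0,14,0,0,100],
    [0,0,0,0,0,0,100],
    [0,0,0,0,0,0,100],
  ],
)

```text
time_s: 28.75
tool_pos: [0.6114, -0.1536, 0.0329]
eef_rot: [149.9, 90.0, -56.5]
force: [-0.1, 0.1, 0.4]
gripper_width: 0.999
```

```bash
python3 -c "
from g import *
go(.6111,-.1531,.02,63.7)"
```

```text
t 28.75 tcp [ 0.6114 -0.1536  0.0329] jaw -116.36 down [ 3.e-04 -5.e-04 -1.e+00] F [-0.1  0.1  0.4] w 0.999 j [  2.  42.  10. 112. -15.  27. -93.]
 shift now [12.9 -0.3  0.5]
 turn 0.1 rotvec [-0.001 -0.001 -0.   ] shift after turn [12.9 -0.3  0.5]
 turn -179.9 rotvec [ 3.141e+00 -0.000e+00  1.000e-03] shift after turn [12.9  0.3 -0.5]
```

Emit:
step_arm(
  motion=[
    [0,0,0,6,0,0.5,100],
    [0,0,0,6,0,0,100],
    [0,0,0,1,0,0,70],
    [0,0,0,0,0,0,55],
    [0,0,0,0,0,0,45],
    [0,0,0,0,0,0,35],
    [0,0,0,0,0,0,32],
    [0,0,0,0,0,0,32],
    [0,0,0,0,0,0,32],
  ],
  squeeze=15,
)

```text
time_s: 29.88
tool_pos: [0.6118, -0.1535, 0.0202]
eef_rot: [-173.1, 89.8, -19.4]
force: [0.5, -0.4, -0.3]
gripper_width: 0.43
```

```bash
python3 -c "
from g import *
go(.4328,.2182,.15,93)"
```

```text
t 29.88 tcp [ 0.6118 -0.1535  0.0202] jaw -116.35 down [ 2.5e-03 -9.0e-04 -1.0e+00] F [ 0.5 -0.4 -0.3] w 0.43 j [  3.  43.  10. 112. -16.  25. -92.]
 shift now [-130.5 -253.6  325. ]
 turn 29.4 rotvec [-0.512 -0.003 -0.   ] shift after turn [-129.8 -380.5  159.3]
 turn -150.6 rotvec [ 2.629 -0.     0.004] shift after turn [-129.8  380.5 -159.3]
```

Emit:
step_arm(
  motion=[
    [0,0,0,-10,0,0,32],
    [0,0,0,-20,0,0,32],
    [0,0,0,-30,0,0,32],
    [-0.128,0,0,-35,0,0,32],
    [-0.128,0,0,-35,0,0,32],
    [-0.128,0,0,-25,0,0,32],
    [-0.128,0,0,0,0,0,32],
    [0,0,0,0,0,0,32],
    [0,0,0,0,0,0,32],
  ],
)

```text
time_s: 31.0
tool_pos: [0.611, -0.1542, 0.1907]
eef_rot: [151.0, 89.5, -25.4]
force: [-0.2, 0.1, -0.5]
gripper_width: 0.426
```

```bash
python3 -c "
from g import *
go(.4328,.2182,.16,93)"
```

```text
t 31.0 tcp [ 0.611  -0.1542  0.1907] jaw -86.42 down [ 0.008  -0.0038 -1.    ] F [-0.2  0.1 -0.5] w 0.426 j [  5.  29.   6. 107.  -4.  43. -73.]
 shift now [  27.9 -383.   154.8]
 turn -0.6 rotvec [ 0.01  -0.008 -0.004] shift after turn [  30.7 -381.3  158.5]
 turn 179.4 rotvec [-3.131  0.007 -0.012] shift after turn [  30.7  381.3 -158.5]
```

Emit:
step_arm(
  motion=[
    [0.01,-0.008,-0.004,0,-20,8,32],
    [0,0,0,2,-40,17,32],
    [0,0,0,3,-50,21,32],
    [0,0,0,3,-50,21,32],
    [0,0,0,3,-50,21,32],
    [0,0,0,3,-50,21,32],
    [0,0,0,3,-45,19,32],
    [0,0,0,3,-38,16,32],
    [0,0,0,0,-22,9,32],
    [0,0,0,0,-10,4,32],
    [0,0,0,0,0,0,32],
    [0,0,0,0,0,0,32],
    [0,0,0,0,0,0,32],
  ],
)

```text
time_s: 32.62
tool_pos: [0.4201, 0.2311, 0.1676]
eef_rot: [5.7, 89.2, -172.0]
force: [0.5, 0.2, -1.3]
gripper_width: 0.436
```

```bash
python3 -c "
from g import *
go(.4328,.2182,.0302,93)"
```

```text
t 32.62 tcp [0.4201 0.2311 0.1676] jaw -87.73 down [-0.013  -0.0018 -0.9999] F [ 0.5  0.2 -1.3] w 0.436 j [ -40.   22.    6.  126.   -5.   33. -118.]
 shift now [137.3  13.2 -13.9]
 turn 0.7 rotvec [-0.013  0.013 -0.001] shift after turn [137.4  13.5 -12. ]
 turn -179.3 rotvec [ 3.129e+00 -2.000e-03 -2.000e-02] shift after turn [137.4 -13.5  12. ]
```

Emit:
step_arm(
  motion=[
    [-0.013,0.013,0,0,12,-11,32],
    [0,0,0,0,0,0,32],
    [0,0,0,20,0,0,32],
    [0,0,0,25,0,0,32],
    [0,0,0,25,0,0,32],
    [0,0,0,15,0,0,32],
    [0,0,0,0,0,0,32],
    [0,0,0,0,0,0,32],
  ],
)

```text
time_s: 33.62
tool_pos: [0.436, 0.2152, 0.0812]
eef_rot: [177.1, 89.8, -0.4]
force: [0.4, 0.1, -1.4]
gripper_width: 0.427
```

```bash
python3 -c "
from g import *
go(.4328,.2182,.0302,93)"
```

```text
t 33.62 tcp [0.436  0.2152 0.0812] jaw -87.41 down [ 0.0039 -0.     -1.    ] F [ 0.4  0.1 -1.4] w 0.427 j [ -36.   31.    4.  130.   -6.   19. -114.]
 shift now [51.  -3.1  3.3]
 turn 0.4 rotvec [-0.007 -0.004 -0.   ] shift after turn [51.  -3.1  3.1]
 turn -179.6 rotvec [ 3.134 -0.     0.006] shift after turn [51.   3.1 -3.1]
```

Emit:
step_arm(
  motion=[
    [-0.007,-0.004,0,5,-2.8,2.8,32],
    [0,0,0,10,0,0,32],
    [0,0,0,5,0,0,32],
    [0,0,0,0,0,0,32],
    [0,0,0,0,0,0,32],
  ],
)

```text
time_s: 34.25
tool_pos: [0.4336, 0.2186, 0.0611]
eef_rot: [-148.0, 89.9, 35.1]
force: [-0.5, -0.2, -1.8]
gripper_width: 0.429
```

```bash
python3 -c "
from g import *
go(.4328,.2182,.0302,93)"
```

```text
t 34.25 tcp [0.4336 0.2186 0.0611] jaw -86.97 down [ 0.0015  0.0011 -1.    ] F [-0.5 -0.2 -1.8] w 0.429 j [ -36.   33.    3.  130.   -6.   16. -114.]
 shift now [30.9  0.4  0.9]
 turn -0.0 rotvec [ 0.    -0.002  0.001] shift after turn [30.9  0.3  0.8]
 turn 180.0 rotvec [-3.141e+00 -2.000e-03 -3.000e-03] shift after turn [30.9 -0.3 -0.8]
```

Emit:
step_arm(
  motion=[
    [0,-0.002,0.001,6,0.3,0.8,32],
    [0,0,0,8,0,0,32],
    [0,0,0,7,0,0,32],
    [0,0,0,4,0,0,32],
    [0,0,0,2,0,0,32],
    [0,0,0,0,0,0,32],
    [0,0,0,0,0,0,32],
  ],
)

```text
time_s: 35.12
tool_pos: [0.4329, 0.2182, 0.0321]
eef_rot: [10.4, 90.0, -166.6]
force: [-0.1, 0.1, -0.9]
gripper_width: 0.425
```

```bash
python3 -c "
from g import *
go(.4328,.2182,.0302,93)"
```

```text
t 35.12 tcp [0.4329 0.2182 0.0321] jaw -86.98 down [-5.e-04 -1.e-04 -1.e+00] F [-0.1  0.1 -0.9] w 0.425 j [ -35.   37.    2.  131.   -7.   13. -114.]
 shift now [1.9 0.  0.1]
 turn -0.0 rotvec [ 0.     0.001 -0.   ] shift after turn [1.9 0.  0.1]
 turn 180.0 rotvec [-3.141e+00  0.000e+00  1.000e-03] shift after turn [ 1.9 -0.  -0.1]
```

Emit:
step_arm(
  motion=[
    [0,0,0,1,0,0,32],
    [0,0,0,1,0,0,32],
    [0,0,0,1,0,0,32],
  ],
)

```text
time_s: 35.5
tool_pos: [0.4331, 0.2184, 0.03]
eef_rot: [-128.4, 90.0, 54.6]
force: [-3.5, -1.5, 23.3]
gripper_width: 0.429
```

Contact; release and rise.

Emit:
step_arm(
  motion=[
    [0,0,0,0,0,0,32],
    [0,0,0,0,0,0,45],
    [0,0,0,0,0,0,49],
    [0,0,0,0,0,0,55],
    [0,0,0,0,0,0,60],
    [0,0,0,0,0,0,60],
  ],
)

```text
time_s: 36.25
tool_pos: [0.4333, 0.2185, 0.0302]
eef_rot: [-140.3, 89.9, 42.8]
force: [0.3, -0.0, 0.2]
gripper_width: 0.599
```

Emit:
step_arm(
  motion=[
    [0,0,0,-8,0,0,60],
    [0,0,0,-20,0,0,60],
    [0,0,0,-30,0,0,60],
    [0,0,0,-35,0,0,60],
    [-0.12,0,0,-35,0,0,60],
    [-0.12,0,0,-20,0,0,60],
    [-0.1,0,0,0,0,0,60],
    [0,0,0,0,0,0,60],
    [0,0,0,0,0,0,60],
  ],
)

```text
time_s: 37.38
tool_pos: [0.4326, 0.2176, 0.1869]
eef_rot: [-178.1, 89.8, 24.8]
force: [0.6, -0.2, 0.2]
gripper_width: 0.599
```

```bash
python3 -c "
from g import *
# grip point 5 mm behind centre
import numpy as np
a=np.radians(22.6); c=np.array([.6052,-.3130])-.005*np.array([np.cos(a),np.sin(a)]); print(c)
go(c[0],c[1],.15,112.6)"
```

```text
[ 0.60058395 -0.31492148]
t 37.38 tcp [0.4326 0.2176 0.1869] jaw -67.12 down [ 0.0027  0.0012 -1.    ] F [ 0.6 -0.2  0.2] w 0.599 j [ -34.   21.    0.  125.   -0.   35. -100.]
 shift now [ 36.7 555.9  52.3]
 turn -0.3 rotvec [ 0.005 -0.003  0.   ] shift after turn [ 36.9 556.2  49.5]
 turn 179.7 rotvec [-3.137 -0.    -0.005] shift after turn [  36.9 -556.2  -49.5]
```

Emit:
step_arm(
  motion=[
    [0.005,-0.003,0,0,25,2,60],
    [0,0,0,0,45,4,60],
    [0,0,0,0,55,5,60],
    [0,0,0,0,55,5,60],
    [0,0,0,0,55,5,60],
    [0,0,0,0,55,5,60],
    [0,0,0,5,55,5,60],
    [0,0,0,5,55,5,60],
    [0,0,0,5,55,5,60],
    [0,0,0,5,45,4,60],
    [0,0,0,5,30,3,60],
    [0,0,0,5,15,1,60],
    [0,0,0,0,5,0,60],
    [0,0,0,0,0,0,60],
    [0,0,0,0,0,0,60],
  ],
)

```text
time_s: 39.25
tool_pos: [0.5982, -0.3216, 0.149]
eef_rot: [-35.5, 89.4, 166.3]
force: [0.2, 0.6, 0.3]
gripper_width: 0.6
```

```bash
python3 -c "
from g import *
go(.6006,-.3149,.05,112.6)"
```

```text
t 39.25 tcp [ 0.5982 -0.3216  0.149 ] jaw -68.26 down [-0.0108  0.0026 -0.9999] F [0.2 0.6 0.3] w 0.6 j [ 22.  36.   2. 101.  -1.  44. -43.]
 shift now [99.  -4.7 -5.7]
 turn 0.9 rotvec [-0.015  0.009  0.007] shift after turn [99.  -5.3 -4.8]
 turn -179.1 rotvec [ 3.127  0.01  -0.014] shift after turn [99.   5.3  4.8]
```

Emit:
step_arm(
  motion=[
    [-0.015,0.009,0.007,0,-4.5,-4,60],
    [0,0,0,0,0,0,60],
    [0,0,0,20,0,0,60],
    [0,0,0,30,0,0,50],
    [0,0,0,25,0,0,50],
    [0,0,0,15,0,0,50],
    [0,0,0,0,0,0,50],
    [0,0,0,0,0,0,50],
  ],
)

```text
time_s: 40.25
tool_pos: [0.603, -0.3124, 0.0603]
eef_rot: [142.5, 89.6, -14.6]
force: [0.2, 0.5, 0.8]
gripper_width: 0.501
```

```bash
python3 -c "
from g import *
go(.6006,-.3149,.003,112.6)"
```

```text
t 40.25 tcp [ 0.603  -0.3124  0.0603] jaw -67.07 down [ 0.0062 -0.0016 -1.    ] F [0.2 0.5 0.8] w 0.501 j [ 22.  42.   1. 105.  -1.  33. -43.]
 shift now [57.2  1.1  3.4]
 turn -0.3 rotvec [ 0.006 -0.005 -0.004] shift after turn [57.3  1.4  3.1]
 turn 179.7 rotvec [-3.136  0.006 -0.008] shift after turn [57.3 -1.4 -3.1]
```

Emit:
step_arm(
  motion=[
    [0.006,-0.005,-0.004,10,1.2,2.8,50],
    [0,0,0,15,0,0,50],
    [0,0,0,15,0,0,50],
    [0,0,0,7,0,0,50],
    [0,0,0,0,0,0,50],
    [0,0,0,0,0,0,50],
  ],
)

```text
time_s: 41.0
tool_pos: [0.6013, -0.3152, 0.011]
eef_rot: [136.7, 89.9, -20.8]
force: [-0.0, -0.3, -0.0]
gripper_width: 0.501
```

```bash
python3 -c "
from g import *
go(.6006,-.3149,.003,112.6)"
```

```text
t 41.0 tcp [ 0.6013 -0.3152  0.011 ] jaw -67.45 down [ 1.e-03 -4.e-04 -1.e+00] F [-0.  -0.3 -0. ] w 0.501 j [ 22.  46.   1. 105.  -1.  29. -43.]
 shift now [ 8.  -0.5  0.5]
 turn 0.1 rotvec [-0.001 -0.001 -0.001] shift after turn [ 8.  -0.5  0.5]
 turn -179.9 rotvec [ 3.141e+00 -1.000e-03  1.000e-03] shift after turn [ 8.   0.5 -0.5]
```

Emit:
step_arm(
  motion=[
    [0,0,0,4,-0.5,0.5,50],
    [0,0,0,3,0,0,50],
    [0,0,0,0.5,0,0,40],
    [0,0,0,0,0,0,30],
    [0,0,0,0,0,0,22],
    [0,0,0,0,0,0,12],
    [0,0,0,0,0,0,8],
    [0,0,0,0,0,0,8],
    [0,0,0,0,0,0,8],
  ],
  squeeze=10,
)

```text
time_s: 42.12
tool_pos: [0.6012, -0.3152, 0.0041]
eef_rot: [135.7, 89.8, -21.7]
force: [0.0, -0.1, -0.5]
gripper_width: 0.172
```

```bash
python3 -c "
from g import *
go(.519,.293,.15,93)"
```

```text
t 42.12 tcp [ 0.6012 -0.3152  0.0041] jaw -67.45 down [ 0.0026 -0.0011 -1.    ] F [ 0.  -0.1 -0.5] w 0.172 j [ 22.  46.   1. 106.  -1.  28. -43.]
 shift now [-146.7 -592.9 -157.5]
 turn -19.5 rotvec [ 0.341 -0.002 -0.002] shift after turn [-145.9 -611.6   50.3]
 turn 160.5 rotvec [-2.8e+00  2.0e-03 -3.0e-03] shift after turn [-145.9  611.6  -50.3]
```

Emit:
step_arm(
  motion=[
    [0,0,0,-8,0,0,8],
    [0,0,0,-20,0,0,8],
    [0,0,0,-35,0,0,8],
    [0,0,0,-40,0,0,8],
    [0.113,0,0,-40,0,0,8],
    [0.113,0,0,-25,0,0,8],
    [0.113,0,0,0,0,0,8],
    [0,0,0,0,0,0,8],
    [0,0,0,0,0,0,8],
  ],
)

```text
time_s: 43.25
tool_pos: [0.6014, -0.3153, 0.189]
eef_rot: [161.7, 89.4, -15.5]
force: [0.1, 0.8, -0.1]
gripper_width: 0.169
```

```bash
python3 -c "
from g import *
go(.519,.293,.18,93)
import h;h.load('side','pics/s4.png');h.load('top','pics/t4.png')"
```

```text
t 43.25 tcp [ 0.6014 -0.3153  0.189 ] jaw -87.27 down [ 0.0108 -0.003  -0.9999] F [ 0.1  0.8 -0.1] w 0.169 j [ 18.  33.   8. 101.  -6.  46. -59.]
 shift now [   6.3 -611.6   53.5]
 turn 0.3 rotvec [-0.005 -0.011 -0.004] shift after turn [   9.  -611.8   50.5]
 turn -179.7 rotvec [ 3.137 -0.006  0.017] shift after turn [  9.  611.8 -50.5]
```

View pics/s4.png

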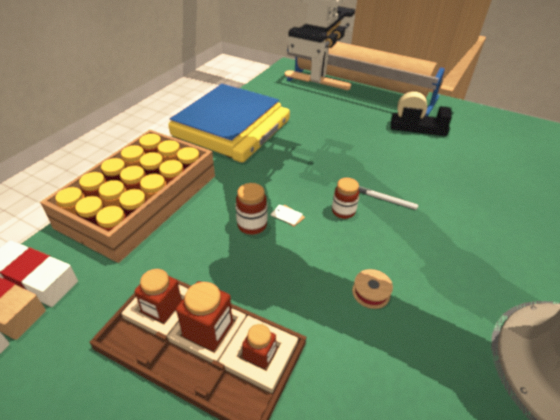

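View pics/t4.png

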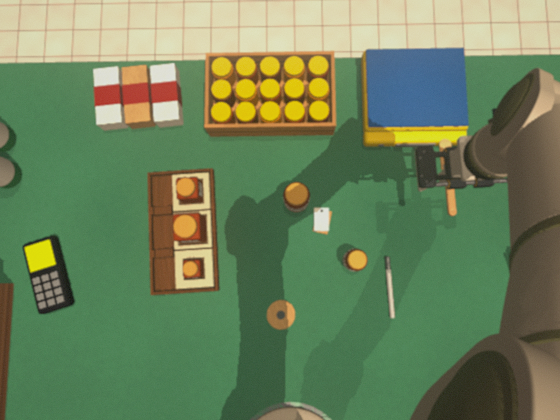

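```bash
python3 - <<'E'
from h import *
t=load("top")
print(plane(t,[(162.5,210.3),(163.5,253),(163,231.6)],.022).round(4))
import cv2
a=t["pixels"][160:300,140:230,::-1]
cv2.imwrite("pics/tr.png",cv2.resize(a,None,fx=4.2,fy=4.2,interpolation=cv2.INTER_CUBIC))
E
```

```text
[[0.5683 0.2936 0.022 ]
 [0.4685 0.2888 0.022 ]
 [0.5182 0.2912 0.022 ]]
```

View pics/tr.png

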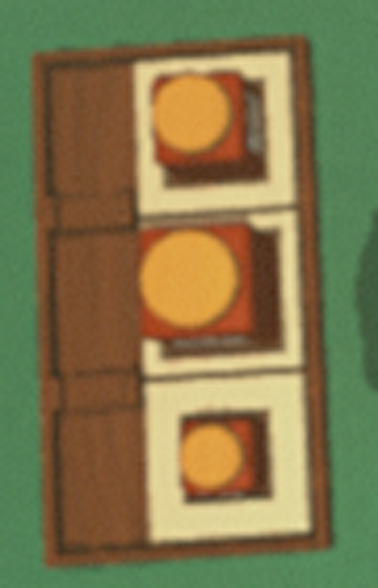

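Emit:
step_arm(
  motion=[
    [-0.005,-0.011,-0.004,0,-25,2,8],
    [0,0,0,0,-45,4,8],
    [0,0,0,0,-50,4,8],
    [0,0,0,0,-50,4,8],
    [0,0,0,0,-50,4,8],
    [0,0,0,0,-50,4,8],
    [0,0,0,0,-50,4,8],
    [0,0,0,0,-50,4,8],
    [0,0,0,0,-50,4,8],
    [0,0,0,0,-50,4,8],
    [0,0,0,0,-50,4,8],
    [0,0,0,0,-40,4,8],
    [0,0,0,0,-25,2,8],
    [0,0,0,0,-10,1,8],
    [0,0,0,0,0,0,8],
    [0,0,0,0,0,0,8],
    [0,0,0,0,0,0,8],
  ],
)

```text
time_s: 45.52
tool_pos: [0.4992, 0.3097, 0.1856]
eef_rot: [-13.0, 88.8, 171.3]
force: [-0.4, -0.7, -0.4]
gripper_width: 0.17
```

```bash
python3 -c "
from g import *
go(.5145,.2927,.0265,93)"
```

```text
t 45.52 tcp [0.4992 0.3097 0.1856] jaw -85.69 down [-0.0199  0.0031 -0.9998] F [-0.4 -0.7 -0.4] w 0.17 j [ -42.   28.    7.  112.   -6.   42. -116.]
 shift now [158.7  18.9 -17. ]
 turn -1.3 rotvec [0.023 0.02  0.004] shift after turn [159.1  17.8 -14.3]
 turn 178.7 rotvec [-3.119 -0.007  0.031] shift after turn [159.1 -17.8  14.3]
```

Emit:
step_arm(
  motion=[
    [0.023,0.02,0.004,0,16,-13,8],
    [0,0,0,0,0,0,8],
    [0,0,0,20,0,0,8],
    [0,0,0,30,0,0,8],
    [0,0,0,30,0,0,8],
    [0,0,0,20,0,0,8],
    [0,0,0,0,0,0,8],
    [0,0,0,0,0,0,8],
  ],
)

```text
time_s: 46.52
tool_pos: [0.5183, 0.2896, 0.0843]
eef_rot: [-172.0, 89.7, 10.4]
force: [-0.6, 0.4, -0.0]
gripper_width: 0.173
```

```bash
python3 -c "
from g import *
go(.5142,.2922,.0261,93)"
```

```text
t 46.52 tcp [0.5183 0.2896 0.0843] jaw -87.57 down [ 0.0054  0.001  -1.    ] F [-0.6  0.4 -0. ] w 0.173 j [ -39.   36.    6.  116.   -7.   29. -115.]
 shift now [58.2 -2.8  4.3]
 turn 0.6 rotvec [-0.01  -0.005  0.001] shift after turn [58.2 -2.8  4. ]
 turn -179.4 rotvec [3.132e+00 1.000e-03 9.000e-03] shift after turn [58.2  2.8 -4. ]
```

Emit:
step_arm(
  motion=[
    [-0.01,-0.005,0.001,8,-2.6,3.7,8],
    [0,0,0,15,0,0,8],
    [0,0,0,8,0,0,8],
    [0,0,0,0,0,0,8],
    [0,0,0,0,0,0,8],
  ],
)

```text
time_s: 47.15
tool_pos: [0.5151, 0.2928, 0.0528]
eef_rot: [-154.0, 89.9, 29.1]
force: [-0.8, -0.0, 0.1]
gripper_width: 0.168
```

```bash
python3 -c "
from g import *
go(.5142,.2922,.0261,93)"
```

```text
t 47.15 tcp [0.5151 0.2928 0.0528] jaw -86.94 down [ 0.0022  0.0012 -1.    ] F [-0.8 -0.   0.1] w 0.168 j [ -39.   38.    5.  117.   -8.   25. -114.]
 shift now [26.7  0.6  1. ]
 turn -0.1 rotvec [ 0.001 -0.002  0.001] shift after turn [26.7  0.6  0.9]
 turn 179.9 rotvec [-3.141e+00 -2.000e-03 -4.000e-03] shift after turn [26.7 -0.6 -0.9]
```

Emit:
step_arm(
  motion=[
    [0,-0.002,0.001,6,0.6,0.9,8],
    [0,0,0,7,0,0,8],
    [0,0,0,6,0,0,8],
    [0,0,0,3,0,0,8],
    [0,0,0,1,0,0,8],
    [0,0,0,0,0,0,8],
    [0,0,0,0,0,0,8],
  ],
)

```text
time_s: 48.02
tool_pos: [0.5145, 0.2922, 0.0286]
eef_rot: [-153.5, 90.0, 29.5]
force: [-0.7, 0.1, -0.5]
gripper_width: 0.168
```

```bash
python3 -c "
from g import *
go(.5142,.2922,.0261,93)"
```

```text
t 48.02 tcp [0.5145 0.2922 0.0286] jaw -86.95 down [ 7.e-04  4.e-04 -1.e+00] F [-0.7  0.1 -0.5] w 0.168 j [ -38.   41.    5.  117.   -8.   22. -114.]
 shift now [2.5 0.  0.3]
 turn -0.0 rotvec [ 0.001 -0.001  0.   ] shift after turn [2.5 0.  0.3]
 turn 180.0 rotvec [-3.141e+00 -1.000e-03 -1.000e-03] shift after turn [ 2.5 -0.  -0.3]
```

Emit:
step_arm(
  motion=[
    [0,0,0,1,0,0,8],
    [0,0,0,1,0,0,8],
    [0,0,0,1,0,0,8],
  ],
)

```text
time_s: 48.4
tool_pos: [0.5147, 0.2924, 0.0259]
eef_rot: [-150.0, 89.9, 33.0]
force: [-2.1, -2.1, 14.0]
gripper_width: 0.17
```

Contact with the rests. Check before releasing.

Emit:
step_arm(
  motion=[
    [0,0,0,0,0,0,8],
    [0,0,0,0,0,0,19],
    [0,0,0,0,0,0,22],
    [0,0,0,0,0,0,25],
    [0,0,0,0,0,0,28],
    [0,0,0,0,0,0,28],
  ],
)

```text
time_s: 49.15
tool_pos: [0.5147, 0.2924, 0.0258]
eef_rot: [-149.6, 89.9, 33.5]
force: [0.1, 0.9, 0.1]
gripper_width: 0.283
```

Emit:
step_arm(
  motion=[
    [0,0,0,-5,0,0,28],
    [0,0,0,-15,0,0,28],
    [0,0,0,-30,0,0,28],
    [0,0,0,-40,0,0,28],
    [0,0,0,-40,0,0,28],
    [0,0,0,-20,0,0,28],
    [0,0,0,0,40,0,28],
    [0,0,0,0,50,0,28],
    [0,0,0,0,50,0,28],
    [0,0,0,0,50,0,28],
    [0,0,0,0,50,0,28],
    [0,0,0,0,50,0,28],
    [0,0,0,0,50,0,28],
    [0,0,0,0,50,0,28],
    [0,0,0,0,30,0,28],
    [0,0,0,0,0,0,28],
    [0,0,0,0,0,0,28],
  ],
)

```text
time_s: 51.28
tool_pos: [0.539, -0.1388, 0.1964]
eef_rot: [-163.8, 88.9, 19.4]
force: [-0.7, 0.4, 0.1]
gripper_width: 0.284
```

```bash
python3 - <<'E'
from g import *; from h import *
go(.5,-.2,.17)
t=load('top','pics/t5.png');s=load('side','pics/s5.png')
a=cv2.resize(t['pixels'][155:305,135:235],(384,576),interpolation=cv2.INTER_CUBIC);b=cv2.resize(s['pixels'][255:420,85:315],(400,287),interpolation=cv2.INTER_CUBIC)
o=np.zeros((576,784,3),np.uint8);o[:,:384]=a;o[:287,384:]=b
o[287:574,384:]=cv2.resize(s['pixels'],(383,287)).repeat(1,0)[:, :383].copy() if False else cv2.resize(s['pixels'],(400,287))
cv2.imwrite('pics/c5.png',o[:,:,::-1])
E
```

```text
t 51.27 tcp [ 0.539  -0.1388  0.1964] jaw -86.88 down [ 0.0177  0.0062 -0.9998] F [-0.7  0.4  0.1] w 0.284 j [  3.  24.   8. 116.  -6.  39. -72.]
 shift now [25.3 59.1 42.7]
```

View pics/c5.png

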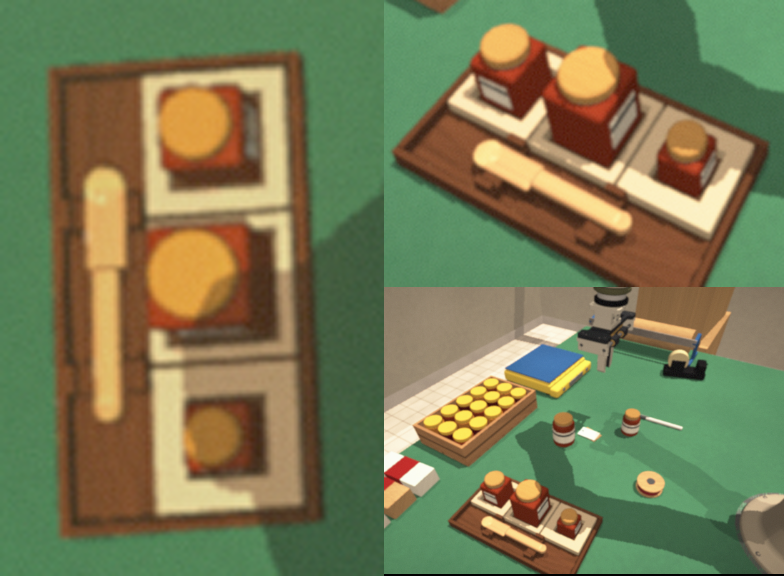

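```bash
python3 - <<'E'
from h import *
t=load('top');im=t['pixels'];S=6
def run(x0,y0,x1,y1,f):
    r=cv2.resize(im[y0:y1,x0:x1],None,fx=S,fy=S,interpolation=cv2.INTER_CUBIC)
    m=f(r,cv2.cvtColor(r,cv2.COLOR_RGB2HSV)).astype(np.uint8)*255
    c=max(cv2.findContours(m,0,cv2.CHAIN_APPROX_NONE)[0],key=cv2.contourArea)
    return c[:,0]/S+[x0,y0]-.5+.5/S
lid=lambda r,h:(r[...,1]>r[...,0]*.62)&(r[...,0].astype(int)-r[...,2]>60)&(h[...,0]>14)
for n,box,z,tg in(("L",(172,212,204,242),.1,(.5227,.2231)),("M",(174,172,200,202),.085,(.6123,.228)),("S",(182,256,204,282),.068,(.4328,.2182))):
    e=cv2.fitEllipse(run(*box,lid).astype(np.float32).reshape(-1,1,2)); print(n,np.round(e[1],1),plane(t,e[0],z)[0].round(4),tg)
c=run(152,192,174,272,lambda r,h:(r[...,1]>130)&(r[...,0]>r[...,1].astype(int)+10))
w=plane(t,c,.029)[:,:2].astype(np.float32)
vx,vy,a,b=cv2.fitLine(w,cv2.DIST_L2,0,.001,.001).ravel();d=np.array([vx,vy])*np.sign(vx);ss=(w-[a,b])@d
e0=np.array([a,b])+ss.min()*d;print("spr len",np.ptp(ss),"ang",np.degrees(np.arctan2(d[1],d[0])),"centre",e0+.078*d,"target .5185 .292")
s=load('side')
for n,u,z,b4 in(("RL",(296.3,193.4),0,0),("RM",(357.1,259.5),0,0)):
    x,y=map(int,u);print(n,im[y,x])
E
```

```text
L [23.  23.7] [0.5233 0.2215 0.1   ] (0.5227, 0.2231)
M [23.2 31.7] [0.6161 0.2282 0.085 ] (0.6123, 0.228)
S [26.3 27.3] [0.4321 0.2101 0.068 ] (0.4328, 0.2182)
spr len 0.15284605 ang 2.270055 centre [0.52111113 0.29127458] target .5185 .292
RL [169 119  52]
RM [220 155  64]
```

```bash
python3 -c "
from cell import ticket; print(ticket.close_job())"
```

```text
the job is handed in; nothing more can be done
None
```

The tray is packed and handed in at about 51 s of the 102 s allowed. The large, medium and small square jars stand upright in their matching inserts. The spreader lies across both notched rests, and the arm is clear of everything.

**Jars:**
- Each jar met its cut-out floor within about 1.5 mm of the expected height.
- The set-down force peaks were about 12 N for the medium jar and 23 N for the small one.
- The large jar was less gentle. I kept nudging it down after it had already touched, and it read 35 N for a moment before I let go.
- The final picture shows all three upright and inside their cut-outs. The large lid measured within 2 mm of the seat centre.
- My last numeric check on the medium and small lids failed. The colour mask picked up card and shadow, giving the wrong lid size and offsets of 4 mm (medium) and 8 mm (small). For those two I relied on the contact heights, the arm's placing positions (within 1 mm) and the pictures.

**Spreader:** it measured about 2.7 mm from the centre of the rests, almost all along its length, and within 1° of parallel. It touched down at 14 N.

**Round jars:** they were never touched, and in the last picture they stand where they started.

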